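# Put the lamp battery packs on charge

## Task

Put the inspection lamps' battery packs on charge: lift the dust cover off the charging dock and set it down the right way up on the bench, then fit every pack lying on the bench into a pocket of its own, contact end first under the hood's lip and rocked down until it lies flat on the pocket floor. When all the packs are in, press the dock's rocker switch to on, and after that put the cover back on the dock as it was; leave the film tin, spool and film box where they are.

Things in the scene. Friction and masses are not known exactly. Their poses are not given: they have to be found in the camera images.
- dock: charging dock, fixed: grey base, x -90 to 96, y -152 to 152 mm, origin on the bench under it. Along its -x side, towards the robot, stands a hood (x -90 to -58 mm, 62 mm high); in front of it lie four equal pockets side by side at y = -114, -38, 38, 114 mm in a dark deck 25 mm above the bench; a switch pod (x -45 to 75, y 152 to 200 mm, 40 mm high) joins its +y end
- hood_edge (a point): middle of the lower front edge of the lip along the hood's top: dock frame x = -50, y = 0, z = 56 mm. The lip is 6 mm thick and overhangs the pockets' back wall (x = -58 mm) by 8 mm, so a pack must go in tilted: contact end first and low, under the lip to the back wall, other end 8 to 25 degrees up, then rocked down flat
- pocket0 (a point): centre of the floor of the first pocket (dock frame x = 8.25, y = -114, z = 16 mm); axes as the dock's. Pocket 132.5 (x -58 to 74.5 mm) x 48 mm, 9 mm deep below the deck; the upper 3 mm of its mouth is chamfered 45 degrees at both sides and the +x end. A seated pack has its axes along the dock's, its origin within 1.5 mm of this point, its top 50 mm above the bench
- pocket1 (a point): the same for the pocket at y = -38 mm
- pocket2 (a point): the same for the pocket at y = 38 mm
- pocket3 (a point): the same for the pocket at y = 114 mm
- cover: dust cover, loose, light grey, about 0.3 kg: 130 (x) x 296 (y) x 37 (z) mm, walls 3 mm, open below and on its -x side; origin at the centre of its underside. On the dock it rests on the deck over all pockets (packs fit below), between lip and pod, axes along the dock's, origin 24 mm in front (+x) of the dock's and 25 mm up, with 7 mm play in x and 4 in y. The bench to the left (+y) of the dock is free
- cover_grip (a point): middle of the top of the cover's black grip bar, 63 mm above the cover's underside; the bar is 16 (x) x 110 (y) mm and 26 mm high; axes as the cover's
- switch (a joint): rocker switch of the dock, turning about the dock's y: 0 rad = off (its +x end, with the white bar mark, stands up), 0.5 rad = on (that end pressed fully down); it stays where left. It takes about 3 N at its end, which goes down 8 mm
- switch_end (a point): top face of the rocker 6 mm from its +x end, on the white bar side: where to press; the rocker is 46 (x) x 26 (y) mm, its hinge 42 mm above the bench at x = 15, y = 176 mm in the dock's frame; at off this point is about 55 mm above the bench
- pack0: battery pack: dark grey block 130 long (its x) x 46 wide (its y) x 34 high (its z) mm, 0.2 to 0.45 kg; paper label on top, two brass contact strips at its -x end (top and end face), three thumb ridges across the top at its +x end. Origin: centre of its underside. May be absent in a run
- pack1: battery pack: dark grey block 130 long (its x) x 46 wide (its y) x 34 high (its z) mm, 0.2 to 0.45 kg; paper label on top, two brass contact strips at its -x end (top and end face), three thumb ridges across the top at its +x end. Origin: centre of its underside. May be absent in a run
- pack2: battery pack: dark grey block 130 long (its x) x 46 wide (its y) x 34 high (its z) mm, 0.2 to 0.45 kg; paper label on top, two brass contact strips at its -x end (top and end face), three thumb ridges across the top at its +x end. Origin: centre of its underside. May be absent in a run
- pack3: battery pack: dark grey block 130 long (its x) x 46 wide (its y) x 34 high (its z) mm, 0.2 to 0.45 kg; paper label on top, two brass contact strips at its -x end (top and end face), three thumb ridges across the top at its +x end. Origin: centre of its underside. May be absent in a run
- pack0_contacts (a point): lower edge of pack0's contact end, in the middle of its width (pack frame x = -65 mm, z = 0); axes as the pack's
- pack1_contacts (a point): lower edge of pack1's contact end, in the middle of its width (pack frame x = -65 mm, z = 0); axes as the pack's
- pack2_contacts (a point): lower edge of pack2's contact end, in the middle of its width (pack frame x = -65 mm, z = 0); axes as the pack's
- pack3_contacts (a point): lower edge of pack3's contact end, in the middle of its width (pack frame x = -65 mm, z = 0); axes as the pack's
- film_tin: bystander: round metal film tin, 107 mm across, 38 mm high, on the far side of the dock; origin at the centre of its underside
- spool: bystander: white film spool lying flat, 92 mm across, 36 mm high, beyond the dock; origin at the centre of its underside
- film_box: bystander: card box of film, 100 x 100 x 43 mm, beyond the dock; origin at the centre of its underside

How it is judged (in metres and radians):
On the way, in this order (a step that is already met when the one before it is completed fails the run):
1. the dust cover is off the dock and stands the right way up on the bench, let go (height (world z) of cover below 0.005 m and angle between cover's own z axis and vertical below 0.05 rad and linear speed of cover below 0.02 m/s and contact force between the fingers and cover below 0.2 N), for 0.3 s.
2. every pack present lies flat in a pocket, contact end under the lip (z of pack0 in the frame of dock between 0.012 and 0.0195 m and angle between each of pack0, pack1, pack2, pack3's own z axis and vertical below 0.03 rad and x of each of pack0_contacts, pack1_contacts, pack2_contacts, pack3_contacts in the frame of dock below -0.045 m and linear speed of each of pack0, pack1, pack2, pack3 below 0.02 m/s and z of pack1 in the frame of dock between 0.012 and 0.0195 m and z of pack2 in the frame of dock between 0.012 and 0.0195 m and z of pack3 in the frame of dock between 0.012 and 0.0195 m), for 0.3 s.
3. the rocker switch is pressed to on (value of joint switch above 0.4 rad), for 0.1 s.
4. the cover lies level on the dock again over the pockets, let go (z of cover in the frame of dock between 0.021 and 0.029 m and angle between cover's own z axis and vertical below 0.04 rad and x of cover in the frame of dock between 0.01 and 0.038 m and y of cover in the frame of dock between -0.015 and 0.015 m and linear speed of cover below 0.02 m/s and contact force between the fingers and cover below 0.2 N), for 0.3 s.
At the end, for the whole second after the job is handed in: Cover back on the dock's deck (within 4 mm, tilt < 2.3 deg, 14 mm in x, 15 mm in y), let go; every pack present flat in a pocket (underside within 3.5 mm of the floor, tilt < 1.7 deg), contact end under the lip, all at rest; switch over 0.4 rad (all of step 2 and all of step 4 and value of joint switch above 0.4 rad); the robot touches nothing.
It fails at once if the film tin is moved by more than 30 mm (distance of film_tin from where it was at the start of the episode above 0.03 m).
It fails at once if the film spool is moved by more than 30 mm (distance of spool from where it was at the start of the episode above 0.03 m).
It fails at once if the film box is moved by more than 30 mm (distance of film_box from where it was at the start of the episode above 0.03 m).
Of pack0, pack1, pack2, pack3 only 2 to 4 are there at a start; the rules pass over those that are not, and their reading is None.
At some moment in a run one of pack0, pack1, pack2, pack3 may be knocked a few centimetres aside while the robot is not near it.
It also fails if it takes over 210 s, if anything falls off the work surface, if the arm or the gripper's body presses on something with over 40 N, if the wrist force passes 120 N, or if a joint passes its speed limit or range.

## Robot

A 6-joint arm with a two-finger parallel gripper is mounted at the origin on the work surface. World frame = base frame: x ahead of the robot, y to its left, z up, the work surface at z = 0. Lengths are in mm, angles in rad, forces in N, time in s.
With the tool pointing down it reaches from about 350 to 775 mm from the base axis. Payload 7.3 kg.
Tool frame: the origin (TCP) lies at the centre of the arm's flange, where the gripper is bolted on; the fingertips stand 178 mm ahead of it and the grasp point (between the pads) lies 159 mm ahead of it; z points along the fingers, y is the direction in which the jaws open and shut (so a half turn about z gives the same grasp; the last joint's range is limited). The gripper opens to 92 mm and grips with 3 to 60 N. Pads are 19 mm wide; open, the fingers measure 130 mm over their backs; the gripper's body (75 mm by 190 mm) begins 47 mm behind the grasp point.
Start: joints at [1.155, 0.342, 1.524, -0, 1.275, -0.146], TCP at [139.911, 506.017, 404.741] pointing down, gripper open.
Joint ranges: [-2.53, 2.53], [-0.77, 2.02], [0.04, 2.7], [-1, 4.14], [0.28, 2.66], [-3.11, 3.11]. Speed limits (rad/s): [2.57, 2.57, 3.14, 3.14, 3.14, 3.14].

## Interface

Orientations are given as [roll, pitch, yaw] about the fixed x, y, z axes, in that order (R = Rz(yaw) Ry(pitch) Rx(roll)).
In Python, from plant import get_obs, capture, close_job gives the robot as it stands. The module is installed in compiled form; this text tells all that it offers.
- The arm moves only by the shell command python3 -m pendant 'ROWS'. ROWS is JSON, a list of rows, each a list of 3 entries, a list of its own where there are three numbers: the shift along the tool's x, y, z in m, then the turn, a rotation vector about the tool's x, y, z in rad, then the finger opening in m, from 0 to 0.0918. In form: [[[tx, ty, tz], [wx, wy, wz], fingers], ...]. A call has 1 to 10 rows; each row is the pose to reach, as a shift and turn from the pose commanded when the call began, along the tool's axes at that moment; what a row does not reach only later rows make up. A row lasts 1/12 s, in which the tool goes at most 41.7 mm and 7.16 degrees, less where a joint would pass 70% of its speed; a pose out of reach is approached as far as the arm can. A call with a gripper value outside its range is refused whole. The fingers move at their own pace and stop on an object; the grip force is fixed at half the most. Time passes only in rows, so rows that repeat a pose let the fingers close. It gives the time, the measured TCP pose, the force and the opening at its end, in the units of the state.
- get_obs(): the state, without advancing time (a new reading comes with each control period).
- capture(name): name is "scene" or "top"; returns a dict with "color" (400x640x3 uint8, red, green, blue), "mtx" (3x3 intrinsics, pixels), "dist" ([k1, k2, p1, p2, k3] as OpenCV has them; the pictures are not rectified), "rvec" (rotation vector, rad) and "tvec" (3), from world to camera coordinates, as OpenCV has them. Camera axes: x right, y down, z forward; pixel columns grow to the right and rows downward; lengths in mm; the calibration is good to about 2 mm. A picture is of the moment at which its call begins. There is no depth.
- close_job(): hands the job in, once; it reports no verdict.
The state is a dict: "time": time; "joint_positions": joint angles; "dq": joint speeds; "tau": joint torques, N m; "tool_pos": TCP position; "tcp_rot": TCP orientation; "contact_force": force on the tool from outside, world axes, zero at the start; "moment": the same for the moment, N m; "grip_width": finger opening in mm.
Only numpy, scipy, OpenCV 4.12 (cv2) and the standard library are available. Lean on these libraries where they do the work, as an engineer would, in place of code of your own. Each camera call takes 0.05 s, during which the arm holds its last target. There are 200 camera calls.

## Working session

There is one attempt and no reset: what is moved stays moved. The work goes in short steps, Python scripts to look and compute and a shell command to move; the robot and the scene stay as the last step left them, time stands still between calls to the robot, and variables do not carry over. Pictures are saved under pics/ and viewed, about 12 in all and at most 16, crops included, and the job is handed in when it is done.

```bash
mkdir -p pics; cat > h.py <<'E'
import numpy as np, cv2
from plant import get_obs, capture
from scipy.spatial.transform import Rotation as R
def snap(n,f=None):
    c=capture(n)
    if f: cv2.imwrite('pics/'+f,c['color'][:,:,::-1])
    return c
def ray(c,px,z):
    p=cv2.undistortPoints(np.array(px,float).reshape(-1,1,2),np.array(c['mtx']),np.array(c['dist'])).reshape(-1,2)
    Rm=cv2.Rodrigues(np.array(c['rvec'],float))[0]; t=np.array(c['tvec'],float).ravel()
    o=-Rm.T@t; d=np.c_[p,np.ones(len(p))]@Rm
    return o+d*((z-o[2])/d[:,2])[:,None]
def proj(c,P):
    return cv2.projectPoints(np.array(P,float).reshape(-1,1,3),np.array(c['rvec'],float),np.array(c['tvec'],float),np.array(c['mtx']),np.array(c['dist']))[0].reshape(-1,2)
E
python3 - <<'E'
from h import *
for n in('scene','top'):
    c=snap(n,n+'0.png'); Rm=cv2.Rodrigues(np.array(c['rvec'],float))[0]; print(n,-Rm.T@np.array(c['tvec']).ravel(),Rm.round(2).tolist(),c['mtx'])
o=get_obs(); print(o)
E
```

```text
scene [ 934.39754211  350.49733737 1053.15178187] [[-0.72, 0.7, -0.01], [0.59, 0.6, -0.55], [-0.37, -0.4, -0.84]] [[396.51954469   0.         322.87963599]
 [  0.         396.51954469 197.58876668]
 [  0.           0.           1.        ]]
top [ 391.38790945  -88.32203332 1092.75475462] [[0.01, -1.0, 0.01], [-0.99, -0.01, -0.12], [0.12, -0.01, -0.99]] [[365.79111995   0.         320.66479745]
 [  0.         365.79111995 203.23595278]
 [  0.           0.           1.        ]]
{'time': 0.1, 'joint_positions': array([ 1.15499654e+00,  3.42647529e-01,  1.52488816e+00, -1.28691254e-05,
        1.27542084e+00, -1.45975835e-01]), 'dq': array([ 0.00065499, -0.00056688, -0.00172652, -0.00027046, -0.00033292,
       -0.00068229]), 'tau': array([ 2.62382426e-03, -4.32003951e+01, -2.44700164e+01,  7.19209132e-02,
        5.25336585e-02, -6.85046984e-05]), 'tool_pos': array([139.86618866, 505.90736654, 404.12880097]), 'tcp_rot': array([-3.14024149e+00, -1.86211183e-04,  2.87177233e+00]), 'contact_force': array([ 0.51751201,  0.5377586 , -0.64354086]), 'moment': array([-0.01541721, -0.02769778, -0.02105208]), 'grip_width': 91.87181426309184}
```

View pics/top0.png

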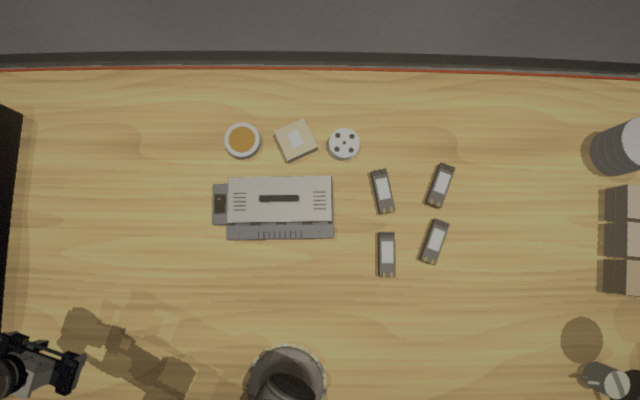

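View pics/scene0.png

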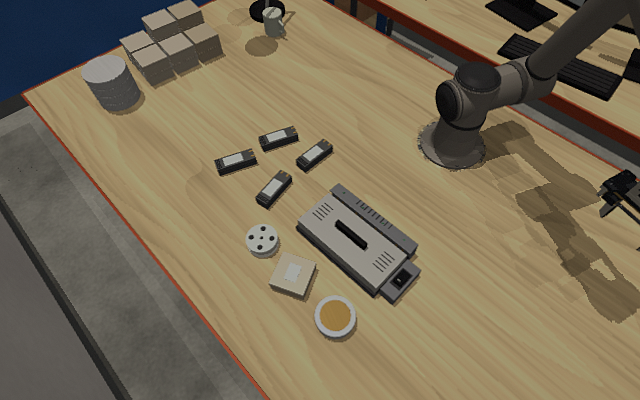

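The top view shows the dock with its cover at about (280,205), the switch pod at (220,203), and four packs at (383,191), (440,186), (387,255) and (434,242). The contact ends point down towards the robot. The tin, box and spool lie beyond the dock. The scene view agrees.

```bash
cat > crop.py <<'E'
import cv2,sys
f,x,y,w,h,o=sys.argv[1:]; x,y,w,h=map(int,(x,y,w,h))
i=cv2.imread('pics/'+f)[y:y+h,x:x+w]; s=min(800//w,600//h)
cv2.imwrite('pics/'+o,cv2.resize(i,None,fx=s,fy=s,interpolation=cv2.INTER_NEAREST)); print(s)
E
python3 crop.py top0.png 205 155 260 130 c1.png
cat > meas.py <<'E'
from h import *
def packs(c,roi):
    x,y,w,h=roi; im=c['color']; hsv=cv2.cvtColor(im,cv2.COLOR_RGB2HSV)
    wood=((hsv[...,1]>70)&(hsv[...,2]>90))
    m=np.zeros(im.shape[:2],np.uint8); m[y:y+h,x:x+w]=(~wood[y:y+h,x:x+w])*255
    m=cv2.morphologyEx(m,cv2.MORPH_CLOSE,np.ones((3,3)))
    cs=cv2.findContours(m,cv2.RETR_EXTERNAL,cv2.CHAIN_APPROX_NONE)[0]
    return [k for k in cs if cv2.contourArea(k)>250],hsv
def labels(c,roi,vmin=140):
    x,y,w,h=roi; hsv=cv2.cvtColor(c['color'],cv2.COLOR_RGB2HSV)
    m=np.zeros(hsv.shape[:2],np.uint8); m[y:y+h,x:x+w]=((hsv[...,1]<60)&(hsv[...,2]>vmin))[y:y+h,x:x+w]*255
    return [k for k in cv2.findContours(m,cv2.RETR_EXTERNAL,cv2.CHAIN_APPROX_NONE)[0] if cv2.contourArea(k)>60]
def desc(c,k,z):
    P=ray(c,k.reshape(-1,2),z)[:,:2].astype(np.float32)
    (cx,cy),(a,b),t=cv2.minAreaRect(P)
    if a<b: a,b,t=b,a,t+90
    t=(t+90)%180-90
    return np.round([cx,cy,a,b,t],1)
if __name__=='__main__':
    for n,roi in(('top',(360,155,110,130)),('scene',(205,115,135,98))):
        c=snap(n); ks,_=packs(c,roi)
        for k in ks: print(n,'out z17',desc(c,k,17),cv2.boundingRect(k))
        for k in labels(c,roi): print(n,'label z34',desc(c,k,34),cv2.boundingRect(k))
E
python3 meas.py
```

```text
3
top out z17 [ 3.754e+02 -2.873e+02  1.284e+02  4.730e+01 -3.000e-01] (378, 232, 17, 45)
top out z17 [ 414.6 -428.6  130.5   53.2  -19.9] (419, 219, 30, 46)
top out z17 [ 562.2 -276.6  129.6   51.1   11.9] (370, 169, 25, 45)
top out z17 [ 581.7 -450.6  136.2   51.9  -21.2] (425, 163, 30, 45)
top label z34 [ 382.5 -287.    60.1   34.9    0.5] (381, 241, 13, 22)
top label z34 [ 419.  -430.2   62.1   35.   -19.9] (428, 228, 17, 23)
top label z34 [ 566.8 -276.1   61.8   33.7   10.9] (376, 178, 15, 22)
top label z34 [ 587.1 -452.2   61.1   33.8  -20. ] (434, 172, 17, 22)
scene out z17 [ 473.6 -143.4  109.4  100.5   44.7] (306, 183, 34, 30)
scene out z17 [ 561.8 -276.2  144.    62.6   12.6] (255, 170, 37, 40)
scene out z17 [ 581.9 -448.4  131.1   72.1  -20.9] (214, 148, 44, 28)
scene out z17 [ 3.757e+02 -2.856e+02  1.448e+02  6.440e+01  1.000e-01] (296, 139, 37, 34)
scene out z17 [ 413.1 -426.   134.2   73.7  -20.7] (258, 126, 41, 26)
scene label z34 [ 494.7 -122.3   99.4   68.4  -44.5] (306, 193, 34, 20)
scene label z34 [ 568.  -274.4   61.3   33.6   11.9] (262, 179, 20, 17)
scene label z34 [ 588.1 -451.2   60.6   32.2  -20.5] (223, 153, 20, 13)
scene label z34 [ 3.826e+02 -2.855e+02  6.040e+01  3.360e+01  3.000e-01] (303, 146, 20, 15)
scene label z34 [ 419.9 -429.1   61.2   31.3  -20.2] (266, 130, 20, 12)
```

View pics/c1.png

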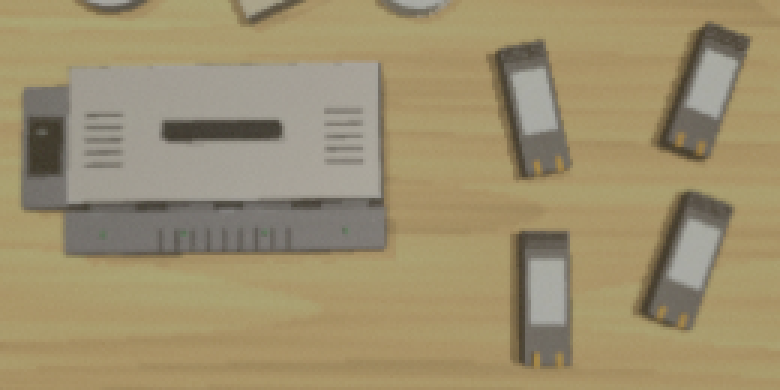

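The crop (3x) shows the bar at about (222,130), the rocker at (45,145) with its white mark at the upper (+x) end, and the brass contacts of all four packs at their lower ends (-x, towards the robot). Next I measure the cover, bar and hood.

```bash
cat > dock.py <<'E'
from meas import *
for n,roi in(('top',(205,165,135,80)),('scene',(285,175,145,135))):
    c=snap(n); x,y,w,h=roi; hsv=cv2.cvtColor(c['color'],cv2.COLOR_RGB2HSV)
    V=np.zeros(hsv.shape[:2],int)-1; V[y:y+h,x:x+w]=hsv[y:y+h,x:x+w,2]
    S=hsv[...,1]
    for nm,m,z in(('cover',(V>125)&(S<60),62),('bar',(V>=0)&(V<60),88),('hood',(V>70)&(V<125)&(S<45),62)):
        m=m.astype(np.uint8)*255
        if nm=='cover': m=cv2.morphologyEx(m,cv2.MORPH_CLOSE,np.ones((9,9)))
        for k in cv2.findContours(m,cv2.RETR_EXTERNAL,cv2.CHAIN_APPROX_NONE)[0]:
            if cv2.contourArea(k)>90: print(n,nm,desc(c,k,z),cv2.boundingRect(k),cv2.contourArea(k))
E
python3 dock.py
```

```text
top cover [507.8  22.3 301.9 171.4 -89.2] (227, 176, 107, 61) 5092.0
top hood [439.2  21.2 296.5  48.4 -88.3] (227, 221, 106, 19) 1359.5
top hood [510.8 193.5 115.9  47.6   5.4] (212, 184, 18, 41) 519.5
scene cover [693.8 127.   98.2  36.1 -44.3] (315, 295, 40, 15) 182.5
scene cover [715.4  -4.7  97.1  89.9  26. ] (285, 252, 31, 43) 865.0
scene cover [530.7  26.  295.4 129.2 -88.4] (298, 193, 109, 95) 4252.5
scene bar [536.1 207.3  54.5  31.6  -1. ] (390, 268, 22, 22) 225.0
scene bar [536.   29.6 112.9  23.3 -88.2] (335, 220, 32, 30) 261.5
scene bar [535.7  68.3 331.2 186.6 -87.9] (296, 193, 123, 112) 741.5
scene hood [526.4 204.6 115.4  45.2   1.4] (380, 260, 41, 40) 682.0
scene hood [438.   23.5 301.9  37.9 -88.4] (330, 183, 88, 71) 1023.5
```

```bash
cat > rel.py <<'E'
# usage: rel(targets) targets=[(x,y,z GRASP point mm, yaw deg, tilt deg)] -> shift (m) and turn (rad) in present tool axes
from h import *
def pose(x,y,z,yaw,tilt=0,ax=1):
    # tool down at yaw; tilt>0 raises the +x side: fingers swing outward, rotating about tool-level axis at heading yaw-180
    Rm=R.from_euler('z',yaw,degrees=True)*R.from_euler('x',180,degrees=True)
    if tilt: Rm=R.from_rotvec(np.radians(-tilt)*np.array([-np.sin(np.radians(yaw-180)),np.cos(np.radians(yaw-180)),0]))*Rm
    return np.array([x,y,z])-159*Rm.as_matrix()[:,2],Rm
def rel(ts):
    o=get_obs(); p0=o['tool_pos']; R0=R.from_euler('xyz',o['tcp_rot'])
    for t in ts:
        p,Rm=pose(*t)
        print(t,(R0.inv().apply(p-p0)/1000).round(4).tolist(),(R0.inv()*Rm).as_rotvec().round(3).tolist())
if __name__=='__main__':
    import sys; rel(eval(sys.argv[1]))
E
python3 rel.py '[(531,27,150,91.7),(531,27,84,91.7)]'
```

```text
(531, 27, 150, 91.7) [-0.5046, -0.3574, 0.0956] [-0.0, 0.0, 1.271]
(531, 27, 84, 91.7) [-0.5046, -0.3573, 0.1616] [-0.0, 0.0, 1.271]
```

```bash
python3 -m pendant '[[[-0.505,-0.357,0.05],[0,0,1.271],0.0918],[[-0.505,-0.357,0.05],[0,0,1.271],0.0918],[[-0.505,-0.357,0.05],[0,0,1.271],0.0918],[[-0.505,-0.357,0.05],[0,0,1.271],0.0918],[[-0.505,-0.357,0.05],[0,0,1.271],0.0918],[[-0.505,-0.357,0.05],[0,0,1.271],0.0918],[[-0.505,-0.357,0.05],[0,0,1.271],0.0918],[[-0.505,-0.357,0.05],[0,0,1.271],0.0918],[[-0.505,-0.357,0.05],[0,0,1.271],0.0918],[[-0.505,-0.357,0.05],[0,0,1.271],0.0918]]'; python3 rel.py '[(531,27,150,91.7),(531,27,84,91.7)]'
```

```text
time: 1.13
tool_pos: [403.7, 182.7, 371.2]
tcp_rot: [3.141, -0.0, 1.616]
contact_force: [-0.2, 1.3, -0.3]
grip_width: 92.1
(531, 27, 150, 91.7) [-0.1612, 0.1202, 0.0622] [0.001, -0.0, 0.015]
(531, 27, 84, 91.7) [-0.1613, 0.1201, 0.1282] [0.001, -0.0, 0.015]
```

```bash
python3 -m pendant '[[[-0.161,0.120,0.062],[0,0,0.015],0.0918],[[-0.161,0.120,0.062],[0,0,0.015],0.0918],[[-0.161,0.120,0.062],[0,0,0.015],0.0918],[[-0.161,0.120,0.062],[0,0,0.015],0.0918],[[-0.161,0.120,0.062],[0,0,0.015],0.0918],[[-0.161,0.120,0.062],[0,0,0.015],0.0918],[[-0.161,0.120,0.062],[0,0,0.015],0.0918],[[-0.161,0.120,0.062],[0,0,0.015],0.0918]]'; python3 rel.py '[(531,27,84,91.7)]'; python3 -c "
from h import *
snap('top','a1.png')
snap('scene','a2.png')"; python3 crop.py a2.png 270 120 200 150 c2.png
```

```text
time: 1.8
tool_pos: [530.6, 30.1, 308.9]
tcp_rot: [-3.14, -0.001, 1.606]
contact_force: [0.1, 0.8, 0.6]
grip_width: 91.7
(531, 27, 84, 91.7) [-0.0031, 0.0004, 0.0659] [-0.001, -0.001, 0.006]
4
```

View pics/c2.png

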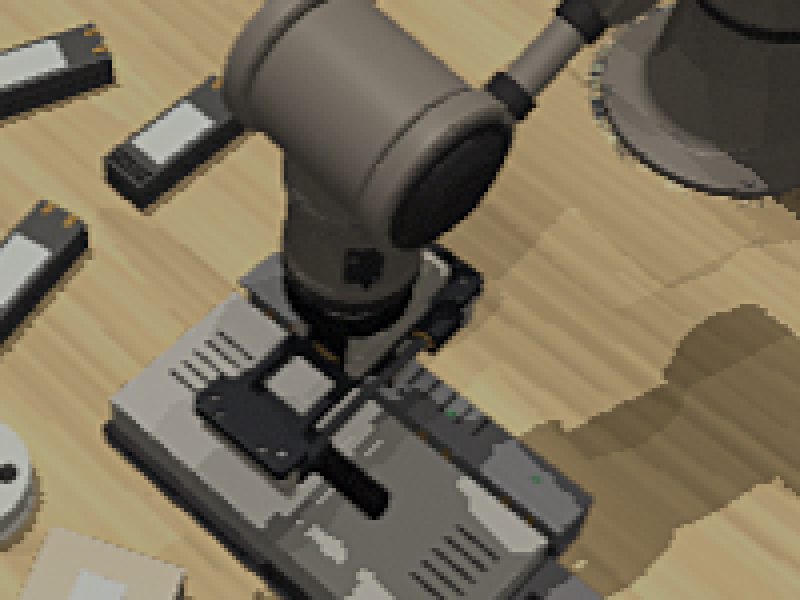

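The gripper (crop about (300,390)) straddles the bar, which shows at (370,490), with its jaws along x. I'll go down, close and lift a little.

```bash
python3 -m pendant '[[[-0.003,0,0.03],[0,0,0.006],0.0918],[[-0.003,0,0.05],[0,0,0.006],0.0918],[[-0.003,0,0.066],[0,0,0.006],0.0918],[[-0.003,0,0.066],[0,0,0.006],0.06],[[-0.003,0,0.066],[0,0,0.006],0],[[-0.003,0,0.066],[0,0,0.006],0],[[-0.003,0,0.066],[0,0,0.006],0],[[-0.003,0,0.066],[0,0,0.006],0],[[-0.003,0,0.066],[0,0,0.006],0],[[-0.003,0,0.066],[0,0,0.006],0]]'; python3 -m pendant '[[[0,0,0],[0,0,0],0],[[0,0,0],[0,0,0],0],[[0,0,-0.02],[0,0,0],0],[[0,0,-0.04],[0,0,0],0],[[0,0,-0.06],[0,0,0],0],[[0,0,-0.08],[0,0,0],0],[[0,0,-0.08],[0,0,0],0],[[0,0,-0.08],[0,0,0],0]]'; python3 dock.py;python3 -c "
from h import *
snap('scene','a3.png')"
```

```text
time: 2.73
tool_pos: [531.1, 26.9, 243.6]
tcp_rot: [3.141, 0.0, 1.601]
contact_force: [-0.1, 0.1, -0.4]
grip_width: 49.5
time: 3.4
tool_pos: [531.2, 26.9, 323.9]
tcp_rot: [3.139, 0.0, 1.601]
contact_force: [-1.1, 0.2, -0.4]
grip_width: 0.5
top cover [450.4 105.8 145.9  50.   55.7] (228, 212, 42, 33) 360.0
top cover [507.5 -59.3 174.2 138.7   0.8] (284, 176, 50, 62) 1993.5
top cover [608.4 115.2 199.5  32.2 -89.3] (214, 165, 70, 12) 513.5
top hood [477.7  39.4 331.4 156.3 -89.1] (215, 189, 118, 56) 1980.0
scene cover [693.8 127.   98.2  36.1 -44.3] (315, 295, 40, 15) 182.5
scene cover [715.6  -4.3  97.8  90.4  26. ] (285, 252, 31, 44) 879.0
scene cover [475.2 131.3  75.8  24.9 -88.4] (381, 238, 25, 20) 151.5
scene cover [493.   23.1  54.1  35.6 -19.3] (350, 220, 19, 13) 124.5
scene cover [524.6  23.5 299.4 141.8 -88.5] (297, 189, 85, 99) 1466.0
scene bar [ 5.362e+02  2.074e+02  5.690e+01  3.150e+01 -4.000e-01] (389, 268, 23, 22) 232.0
scene bar [479.7  51.6 360.3 298.4 -88.2] (296, 175, 123, 130) 3023.5
scene hood [ 5.262e+02  2.059e+02  1.164e+02  4.450e+01 -3.000e-01] (380, 262, 41, 38) 314.0
scene hood [434.7 135.8  74.6  38.7 -88.6] (389, 229, 28, 25) 279.5
scene hood [535.7  36.9 281.7 142.2 -88.1] (299, 223, 108, 69) 1913.0
scene hood [390.8 -34.7 126.4  27.5   6.8] (355, 180, 27, 30) 132.5
```

View pics/a3.png

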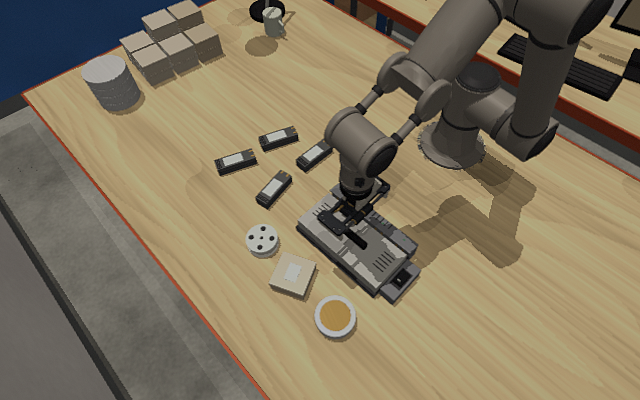

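The fingers close at only about 85 mm/s, so I lifted before they were shut. The cover is untouched at about (355,240). I'll retry with the jaws pre-set to 45 mm.

```bash
python3 -m pendant '[[[0,0,0],[0,0,0],0.045],[[0,0,0],[0,0,0],0.045],[[0,0,0],[0,0,0],0.045],[[0,0,0],[0,0,0],0.045],[[0,0,0],[0,0,0],0.045],[[0,0,0],[0,0,0],0.045],[[0,0,0],[0,0,0],0.045],[[0,0,0.04],[0,0,0],0.045],[[0,0,0.06],[0,0,0],0.045],[[0,0,0.08],[0,0,0],0.045]]'; python3 -m pendant '[[[0,0,0],[0,0,0],0.045],[[0,0,0],[0,0,0],0],[[0,0,0],[0,0,0],0],[[0,0,0],[0,0,0],0],[[0,0,0],[0,0,0],0],[[0,0,0],[0,0,0],0],[[0,0,0],[0,0,0],0],[[0,0,0],[0,0,0],0],[[0,0,0],[0,0,0],0]]'; python3 -m pendant '[[[0,0,-0.01],[0,0,0],0],[[0,0,-0.03],[0,0,0],0],[[0,0,-0.06],[0,0,0],0],[[0,0,-0.09],[0,0,0],0],[[0,0,-0.09],[0,0,0],0],[[0,0,-0.09],[0,0,0],0]]'
```

```text
time: 4.38
tool_pos: [530.7, 26.9, 241.9]
tcp_rot: [-3.141, -0.0, 1.601]
contact_force: [-0.3, -0.2, 0.3]
grip_width: 45.0
time: 5.13
tool_pos: [530.9, 26.9, 243.4]
tcp_rot: [-3.142, -0.0, 1.601]
contact_force: [-2.9, -0.1, 3.7]
grip_width: 15.9
time: 5.63
tool_pos: [531.2, 26.9, 334.6]
tcp_rot: [3.138, 0.0, 1.601]
contact_force: [-0.3, -0.2, -4.8]
grip_width: 15.7
```

```bash
python3 rel.py '[(430,420,170,91.7),(430,420,75,91.7),(430,420,59.5,91.7)]'
```

```text
(430, 420, 170, 91.7) [0.396, -0.0894, 0.0052] [0.004, 0.0, 0.0]
(430, 420, 75, 91.7) [0.396, -0.0897, 0.1002] [0.004, 0.0, 0.0]
(430, 420, 59.5, 91.7) [0.396, -0.0898, 0.1157] [0.004, 0.0, 0.0]
```

```bash
python3 -m pendant '[[[0.03,-0.007,0],[0,0,0],0],[[0.07,-0.016,0],[0,0,0],0],[[0.11,-0.025,0],[0,0,0],0],[[0.15,-0.034,0],[0,0,0],0],[[0.19,-0.043,0],[0,0,0],0],[[0.23,-0.052,0],[0,0,0],0],[[0.27,-0.061,0],[0,0,0],0],[[0.31,-0.07,0],[0,0,0],0],[[0.35,-0.08,0],[0,0,0],0],[[0.38,-0.086,0],[0,0,0],0]]';  python3 -m pendant '[[[0.016,-0.003,0],[0,0,0],0],[[0.016,-0.003,0.03],[0,0,0],0],[[0.016,-0.003,0.07],[0,0,0],0],[[0.016,-0.003,0.1],[0,0,0],0],[[0.016,-0.003,0.1],[0,0,0],0],[[0.016,-0.003,0.1],[0,0,0],0]]'; python3 rel.py '[(430,420,59.5,91.7)]'
```

```text
time: 6.47
tool_pos: [431.7, 406.8, 331.0]
tcp_rot: [-3.138, 0.001, 1.602]
contact_force: [0.8, -0.6, -3.7]
grip_width: 15.9
time: 6.97
tool_pos: [429.5, 419.5, 230.6]
tcp_rot: [-3.136, 0.004, 1.601]
contact_force: [-0.5, -1.0, -3.3]
grip_width: 15.8
(430, 420, 59.5, 91.7) [0.0005, 0.0006, 0.0121] [-0.005, 0.004, 0.0]
```

Lower, open, back off.

```bash
python3 -m pendant '[[[0,0,0.006],[0,0,0],0],[[0,0,0.011],[0,0,0],0],[[0,0,0.012],[0,0,0],0],[[0,0,0.012],[0,0,0],0]]'; python3 -m pendant '[[[0,0,0],[0,0,0],0.04],[[0,0,0],[0,0,0],0.045],[[0,0,0],[0,0,0],0.045],[[0,0,0],[0,0,0],0.045],[[0,0,0],[0,0,0],0.045],[[0,0,-0.03],[0,0,0],0.045],[[0,0,-0.07],[0,0,0],0.0918],[[0,0,-0.11],[0,0,0],0.0918],[[0,0,-0.11],[0,0,0],0.0918],[[0,0,-0.11],[0,0,0],0.0918]]'; python3 meas.py; python3 -c "
from h import *
snap('top','a4.png')
snap('scene','a5.png')"; python3 crop.py a4.png 80 150 260 130 c4.png
```

```text
time: 7.3
tool_pos: [430.4, 420.1, 222.0]
tcp_rot: [3.14, -0.001, 1.601]
contact_force: [-0.8, 0.2, -3.2]
grip_width: 15.5
time: 8.13
tool_pos: [430.5, 420.4, 334.2]
tcp_rot: [3.136, -0.004, 1.601]
contact_force: [-0.4, -1.0, -1.4]
grip_width: 67.0
top out z17 [ 3.754e+02 -2.873e+02  1.284e+02  4.730e+01 -3.000e-01] (378, 232, 17, 45)
top out z17 [ 414.7 -429.3  131.1   52.3  -20.7] (419, 219, 30, 46)
top out z17 [ 562.2 -277.1  129.7   50.5   11.6] (371, 169, 24, 45)
top out z17 [ 582.1 -451.1  135.2   51.2  -21.4] (425, 163, 30, 45)
top label z34 [ 3.81e+02 -2.87e+02  6.34e+01  3.48e+01 -3.00e-01] (381, 241, 13, 23)
top label z34 [ 419.  -430.4   63.8   36.1  -20.9] (427, 228, 18, 24)
top label z34 [ 566.8 -275.7   64.    35.6   11.7] (375, 177, 16, 23)
top label z34 [ 587.2 -452.2   63.5   35.9  -21.2] (433, 171, 18, 24)
scene out z17 [ 467.  -137.   109.1   82.2   44.7] (312, 183, 28, 30)
scene out z17 [ 561.6 -275.8  143.3   61.3   11.4] (255, 170, 37, 40)
scene out z17 [ 581.9 -448.4  131.1   72.1  -20.9] (214, 148, 43, 28)
scene out z17 [ 3.757e+02 -2.856e+02  1.448e+02  6.440e+01  1.000e-01] (296, 139, 37, 34)
scene out z17 [ 413.1 -426.   134.2   73.7  -20.7] (258, 126, 41, 26)
scene label z34 [ 567.9 -274.4   61.3   33.8   11.5] (262, 179, 21, 17)
scene label z34 [ 587.8 -451.2   61.1   32.4  -20.5] (223, 153, 20, 13)
scene label z34 [ 3.826e+02 -2.857e+02  6.170e+01  3.350e+01 -3.000e-01] (303, 146, 20, 15)
scene label z34 [ 419.9 -429.1   61.2   31.4  -20.2] (266, 130, 20, 12)
3
```

View pics/c4.png

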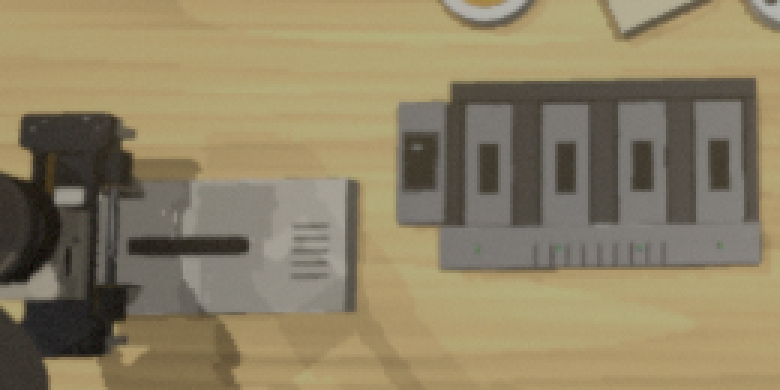

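View pics/a5.png

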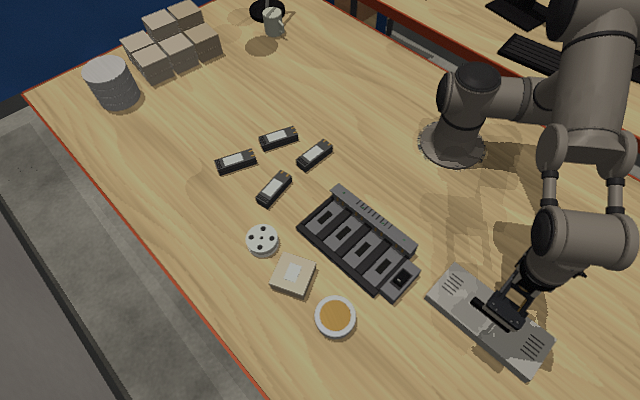

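The cover stands on the bench, let go (crop (230,245)). All four pockets are visible as light strips with dark centre patches at crop x about 488, 565, 642 and 718. The packs haven't moved. Next I measure the pockets in both views.

```bash
cat > pk.py <<'E'
from meas import *
for n,roi in(('top',(212,176,123,66)),('scene',(285,180,140,125))):
    c=snap(n); x,y,w,h=roi; hsv=cv2.cvtColor(c['color'],cv2.COLOR_RGB2HSV)
    V=np.zeros(hsv.shape[:2],int)-1; V[y:y+h,x:x+w]=hsv[y:y+h,x:x+w,2]
    cs,hi=cv2.findContours(((V>0)&(V<68)).astype(np.uint8)*255,cv2.RETR_LIST,cv2.CHAIN_APPROX_NONE)
    for k in cs:
        if 60<cv2.contourArea(k)<400: print(n,'dark z16',desc(c,k,16),cv2.boundingRect(k))
    for th in(85,95,105):
        cs,hi=cv2.findContours(((V>th)&(hsv[...,1]<45)).astype(np.uint8)*255,cv2.RETR_EXTERNAL,cv2.CHAIN_APPROX_NONE)
        for k in cs:
            if cv2.contourArea(k)>150: print(n,th,'light z16',desc(c,k,16),'z62',desc(c,k,62),cv2.boundingRect(k))
# grey profile along the dock y at fixed dock x (assumed dock 507,25,1.7deg) on z=20
c=snap('top'); g=cv2.cvtColor(c['color'],cv2.COLOR_RGB2GRAY); a=np.radians(1.7); Rz=np.array([[np.cos(a),-np.sin(a)],[np.sin(a),np.cos(a)]])
def prof(P): 
    q=proj(c,P).astype(np.float32); return cv2.remap(g,q[:,0].reshape(1,-1),q[:,1].reshape(1,-1),cv2.INTER_LINEAR).ravel().astype(float)
def line(dx,dy,z): # dx,dy arrays
    return np.c_[(Rz@np.array([dx,dy])).T+[507,25],np.full(len(dx),z)]
for z in(25,16):
    t=np.arange(-160,161,.5); 
    p=np.mean([prof(line(np.full(len(t),X),t,z)) for X in range(45,66,4)],0); d=np.gradient(cv2.GaussianBlur(p.reshape(1,-1),(0,0),3).ravel())
    i=[j for j in range(1,len(t)-1) if abs(d[j])>.9 and abs(d[j])>=abs(d[j-1]) and abs(d[j])>abs(d[j+1])]
    print('z',z,[(t[j],round(d[j],1)) for j in i])
for z in(25,62,0):
    t=np.arange(-130,130,.5)
    for Y0 in(-76,0,76):
        p=np.mean([prof(line(t,np.full(len(t),Y0+e),z)) for e in(-8,-4,0,4,8)],0); d=np.gradient(cv2.GaussianBlur(p.reshape(1,-1),(0,0),3).ravel())
        i=[j for j in range(1,len(t)-1) if abs(d[j])>.9 and abs(d[j])>=abs(d[j-1]) and abs(d[j])>abs(d[j+1])]
        print('x z',z,Y0,[(t[j],round(d[j],1)) for j in i])
E
python3 pk.py
```

```text
top dark z16 [517.1 206.8  44.9  27.    0.8] (215, 196, 10, 16)
top 85 light z16 [497.6  50.3 355.2 165.  -88.5] z62 [493.   44.3 340.  158.  -88.5] (212, 183, 121, 57)
top 95 light z16 [516.  204.5 119.8  47.    0.8] z62 [510.7 192.  114.7  45.    0.8] (212, 184, 17, 41)
top 95 light z16 [497.   28.  309.8 162.4 -87.9] z62 [492.4  23.  296.6 155.4 -87.9] (227, 183, 106, 57)
top 105 light z16 [496.9  27.8 309.8 161.4 -88.2] z62 [492.4  22.8 296.6 154.5 -88.2] (227, 184, 106, 56)
top 105 light z16 [516.4 206.5 119.9  44.7   2.5] z62 [511.1 193.9 114.8  42.8   2.5] (212, 184, 16, 41)
scene dark z16 [ 5.063e+02  1.968e+02  5.890e+01  3.400e+01 -4.000e-01] (390, 268, 22, 22)
scene dark z16 [512.9 138.3  49.3  19.4   3.3] (375, 258, 16, 16)
scene dark z16 [515.3  62.6  49.3  16.7   2. ] (355, 242, 16, 15)
scene dark z16 [517.1 -13.   48.5  19.7   3.2] (336, 226, 15, 14)
scene dark z16 [519.2 -88.9  48.8  19.6   0.6] (317, 211, 15, 13)
scene 85 light z16 [707.1 -12.   93.8  80.1  26. ] z62 [717.2   4.1  89.7  76.6  26. ] (285, 262, 30, 34)
scene 85 light z16 [507.2 197.5 120.2  46.7   1.4]
[... 3600 characters left out ...]
 np.float64(-4.2)), (np.float64(-89.5), np.float64(1.9)), (np.float64(-53.5), np.float64(-3.1)), (np.float64(64.0), np.float64(-1.3)), (np.float64(86.0), np.float64(6.9))]
x z 0 -76 [(np.float64(-94.0), np.float64(-4.6)), (np.float64(-87.5), np.float64(2.1)), (np.float64(-49.5), np.float64(-3.6)), (np.float64(98.5), np.float64(5.6))]
x z 0 0 [(np.float64(-93.0), np.float64(-4.5)), (np.float64(-86.5), np.float64(1.1)), (np.float64(-47.5), np.float64(-4.0)), (np.float64(97.5), np.float64(6.0))]
x z 0 76 [(np.float64(-101.5), np.float64(-1.0)), (np.float64(-94.0), np.float64(-4.1)), (np.float64(-87.5), np.float64(1.5)), (np.float64(-49.0), np.float64(-3.4)), (np.float64(98.0), np.float64(7.0))]
```

```bash
cat > rel.py <<'E'
# grasp-point targets -> shift (m), turn (rad) in the present tool axes
from h import *
import sys
X0,Y0,YAW=506.,24.4,1.6
def pose(x,y,z,yaw,tilt=0):
    Rm=R.from_euler('z',yaw,degrees=True)*R.from_euler('x',180,degrees=True)
    if tilt: Rm=R.from_rotvec(np.radians(-tilt)*R.from_euler('z',YAW,degrees=True).apply([0,1,0]))*Rm
    return np.array([x,y,z])-159*Rm.as_matrix()[:,2],Rm
def dock(x,y,z): return R.from_euler('z',YAW,degrees=True).apply([x,y,z])+[X0,Y0,0]
def inpack(xc,zc,pk,tilt,d=0,h=31):
    # contact lower edge at dock x=xc,z=zc, pocket pk, tilt deg -> grasp target
    a=np.radians(tilt); l=65+d
    return (*dock(xc+l*np.cos(a)-h*np.sin(a),-114+76*pk,zc+l*np.sin(a)+h*np.cos(a)),YAW,tilt)
def rel(ts):
    o=get_obs(); p0=o['tool_pos']; R0=R.from_euler('xyz',o['tcp_rot'])
    for t in ts:
        p,Rm=pose(*t)
        print(np.round(t,1).tolist(),(R0.inv().apply(p-p0)/1000).round(4).tolist(),(R0.inv()*Rm).as_rotvec().round(3).tolist())
if __name__=='__main__': rel(eval(sys.argv[1]))
E
python3 rel.py '[(376,-286,170,0)]'
```

```text
[376, -286, 170, 0] [-0.704, -0.0753, 0.0019] [-0.0, 0.003, 1.601]
```

```bash
python3 -m pendant '[[[-0.704,-0.075,0],[0,0,1.601],0.0918],[[-0.704,-0.075,0],[0,0,1.601],0.0918],[[-0.704,-0.075,0],[0,0,1.601],0.0918],[[-0.704,-0.075,0],[0,0,1.601],0.0918],[[-0.704,-0.075,0],[0,0,1.601],0.0918],[[-0.704,-0.075,0],[0,0,1.601],0.0918],[[-0.704,-0.075,0],[0,0,1.601],0.0918],[[-0.704,-0.075,0],[0,0,1.601],0.0918],[[-0.704,-0.075,0],[0,0,1.601],0.0918],[[-0.704,-0.075,0],[0,0,1.601],0.0918]]'; python3 -m pendant '[[[0,0,0],[0,0,0],0.0918],[[0,0,0],[0,0,0],0.0918]]'; python3 rel.py '[(376,-286,170,0)]'
```

```text
time: 9.32
tool_pos: [397.8, 2.8, 330.9]
tcp_rot: [-3.141, 0.0, 0.345]
contact_force: [0.6, 0.2, 0.0]
grip_width: 92.1
time: 9.48
tool_pos: [398.4, 2.4, 330.9]
tcp_rot: [-3.141, 0.0, 0.345]
contact_force: [0.4, 0.5, 0.4]
grip_width: 91.9
[376, -286, 170, 0] [-0.1187, 0.2638, 0.0019] [-0.0, 0.0, 0.345]
```

```bash
python3 -m pendant '[[[-0.119,0.264,0],[0,0,0.345],0.0918],[[-0.119,0.264,0],[0,0,0.345],0.0918],[[-0.119,0.264,0],[0,0,0.345],0.0918],[[-0.119,0.264,0],[0,0,0.345],0.0918],[[-0.119,0.264,0],[0,0,0.345],0.0918],[[-0.119,0.264,0],[0,0,0.345],0.0918],[[-0.119,0.264,0],[0,0,0.345],0.0918],[[-0.119,0.264,0],[0,0,0.345],0.0918],[[-0.119,0.264,0],[0,0,0.345],0.0918],[[-0.119,0.264,0],[0,0,0.345],0.0918]]'; python3 rel.py '[(376,-286.3,90,0),(376,-286.3,31,0)]'
cat > cov.py <<'E'
from meas import *
for n,roi in(('top',(80,195,125,70)),('scene',(415,250,145,140))):
    c=snap(n); x,y,w,h=roi; hsv=cv2.cvtColor(c['color'],cv2.COLOR_RGB2HSV)
    V=np.zeros(hsv.shape[:2],int)-1; V[y:y+h,x:x+w]=hsv[y:y+h,x:x+w,2]
    for nm,m,z in(('cover',(V>110)&(hsv[...,1]<60),37),('bar',(V>=0)&(V<70),63)):
        m=m.astype(np.uint8)*255
        if nm=='cover': m=cv2.morphologyEx(m,cv2.MORPH_CLOSE,np.ones((9,9)))
        for k in cv2.findContours(m,cv2.RETR_EXTERNAL,cv2.CHAIN_APPROX_NONE)[0]:
            if cv2.contourArea(k)>60: print(n,nm,desc(c,k,z),cv2.boundingRect(k),cv2.contourArea(k))
E
python3 cov.py; python3 meas.py | grep label
```

```text
time: 10.32
tool_pos: [378.0, -282.8, 330.5]
tcp_rot: [-3.14, 0.001, 0.008]
contact_force: [0.4, 0.3, -0.4]
grip_width: 91.7
[376.0, -286.3, 90.0, 0.0] [-0.002, 0.0037, 0.0815] [-0.002, 0.001, 0.008]
[376.0, -286.3, 31.0, 0.0] [-0.0019, 0.0038, 0.1405] [-0.002, 0.001, 0.008]
top cover [429.9 412.4 306.2 130.7 -88.8] (95, 209, 104, 46) 4352.5
top bar [428.5 412.7 110.9   8.5 -89. ] (123, 230, 39, 4) 113.0
scene cover [431.5 419.1 296.  130.8 -88.3] (426, 262, 131, 118) 6004.5
scene bar [438.  418.5 108.6  25.4 -87.9] (470, 297, 43, 36) 401.5
scene bar [514.8 419.6 282.   12.5 -88.4] (424, 296, 106, 87) 433.0
top label z34 [ 363.8 -441.1  139.6   33.4   44.4] (421, 238, 39, 41)
top label z34 [ 430.9 -377.8   33.5   20.3  -45.5] (413, 230, 12, 11)
top label z34 [ 567.  -275.6   64.4   35.6   11.7] (375, 177, 16, 23)
top label z34 [ 587.1 -452.4   63.5   36.3  -21.2] (433, 171, 18, 24)
scene label z34 [ 567.9 -274.4   61.3   33.8   11.5] (262, 179, 21, 18)
scene label z34 [ 588.1 -450.6   61.1   33.6  -20.2] (223, 153, 20, 13)
scene label z34 [ 420.2 -428.5   61.2   32.8  -20.3] (266, 130, 21, 12)
```

```bash
python3 -m pendant '[[[-0.002,0.0035,0.04],[0,0,0.008],0.0918],[[-0.002,0.0035,0.08],[0,0,0.008],0.075],[[-0.002,0.0035,0.11],[0,0,0.008],0.075],[[-0.002,0.0035,0.14],[0,0,0.008],0.075],[[-0.002,0.0035,0.14],[0,0,0.008],0.075],[[-0.002,0.0035,0.14],[0,0,0.008],0.075]]'; python3 -m pendant '[[[0,0,0],[0,0,0],0.03],[[0,0,0],[0,0,0],0.03],[[0,0,0],[0,0,0],0.03],[[0,0,0],[0,0,0],0.03],[[0,0,0],[0,0,0],0.03],[[0,0,0],[0,0,0],0.03],[[0,0,0],[0,0,0],0.03],[[0,0,0],[0,0,0],0.03]]'; python3 -m pendant '[[[0,0,-0.02],[0,0,0],0.03],[[0,0,-0.06],[0,0,0],0.03],[[0,0,-0.1],[0,0,0],0.03],[[0,0,-0.1],[0,0,0],0.03],[[0,0,-0.1],[0,0,0],0.03]]'; python3 rel.py '[(*dock(50,-114,131),1.6,0),(*dock(50,-114,131),1.6,15),inpack(-30,35,0,15),inpack(-30,21,0,15),inpack(-47,18,0,15)]'
```

```text
time: 11.02
tool_pos: [375.6, -286.9, 190.7]
tcp_rot: [-3.139, 0.002, -0.001]
contact_force: [0.2, -0.8, 0.6]
grip_width: 75.2
time: 11.68
tool_pos: [375.6, -287.8, 192.0]
tcp_rot: [3.141, -0.001, -0.002]
contact_force: [-0.4, 1.1, 7.0]
grip_width: 45.8
time: 12.1
tool_pos: [375.7, -288.0, 293.1]
tcp_rot: [3.138, -0.004, -0.002]
contact_force: [-0.8, -0.5, -3.0]
grip_width: 45.8
[559.2, -88.2, 131.0, 1.6, 0.0] [0.183, -0.2003, 0.003] [0.004, -0.003, -0.03]
[559.2, -88.2, 131.0, 1.6, 15.0] [0.1418, -0.1991, 0.0082] [0.008, 0.258, -0.03]
[533.9, -88.9, 81.8, 1.6, 15.0] [0.1164, -0.1985, 0.0574] [0.008, 0.258, -0.03]
[533.9, -88.9, 67.8, 1.6, 15.0] [0.1164, -0.1986, 0.0714] [0.008, 0.258, -0.03]
[516.9, -89.3, 64.8, 1.6, 15.0] [0.0994, -0.1981, 0.0743] [0.008, 0.258, -0.03]
```

```bash
python3 -m pendant '[[[0.03,-0.03,0],[0,0,-0.03],0.03],[[0.06,-0.06,0],[0,0,-0.03],0.03],[[0.09,-0.09,0],[0,0,-0.03],0.03],[[0.12,-0.12,0],[0,0,-0.03],0.03],[[0.15,-0.15,0],[0,0,-0.03],0.03],[[0.17,-0.18,0],[0,0,-0.03],0.03],[[0.17,-0.2,0],[0,0.086,-0.03],0.03],[[0.155,-0.2,0.005],[0,0.172,-0.03],0.03],[[0.142,-0.2,0.008],[0,0.258,-0.03],0.03],[[0.142,-0.2,0.008],[0,0.258,-0.03],0.03]]';  python3 -m pendant '[[[0,0,0],[0,0,0],0.03],[[0,0,0],[0,0,0],0.03]]'; python3 rel.py '[inpack(-30,40,0,15,0,33),inpack(-30,21,0,15,0,33),inpack(-46,18,0,15,0,33)]'; python3 -c "
from h import *
snap('scene','a6.png')"; python3 crop.py a6.png 230 130 200 150 c6.png
```

```text
time: 12.93
tool_pos: [514.7, -86.7, 279.9]
tcp_rot: [3.141, -0.252, 0.028]
contact_force: [-1.2, 0.8, -3.8]
grip_width: 45.6
time: 13.1
tool_pos: [518.4, -88.5, 282.8]
tcp_rot: [3.138, -0.255, 0.028]
contact_force: [0.5, -1.2, -2.7]
grip_width: 45.8
[533.4, -88.9, 88.7, 1.6, 15.0] [-0.0356, 0.0007, 0.0325] [0.004, 0.006, -0.0]
[533.4, -88.9, 69.7, 1.6, 15.0] [-0.0404, 0.0006, 0.0509] [0.004, 0.006, -0.0]
[517.4, -89.3, 66.7, 1.6, 15.0] [-0.0566, 0.0006, 0.0498] [0.004, 0.006, -0.0]
4
```

View pics/c6.png

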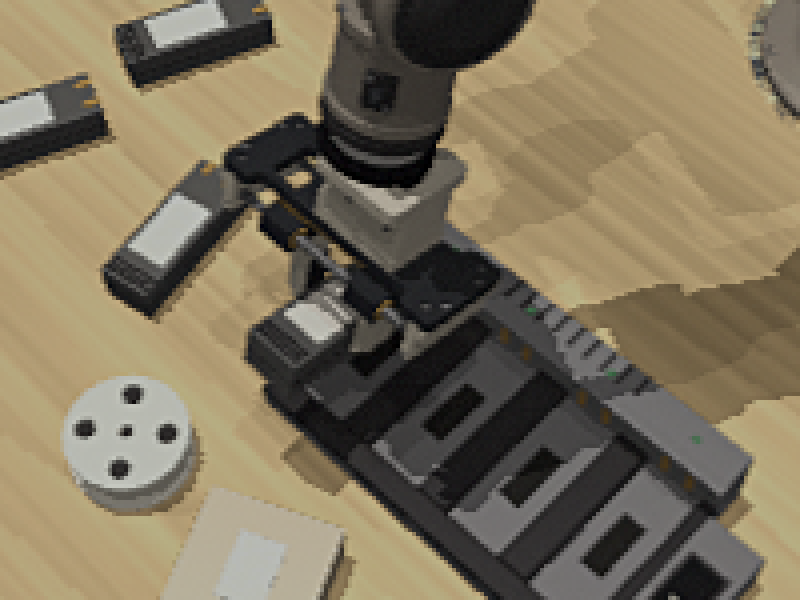

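The crop shows the pack held with its ridged end up at (290,340), over pocket 0, aligned with it. Inserting now.

```bash
python3 -m pendant '[[[-0.0355,0.0005,0.0325],[0,0,0],0.03],[[-0.0355,0.0005,0.0325],[0,0,0],0.03],[[-0.04,0.0005,0.051],[0,0,0],0.03],[[-0.04,0.0005,0.051],[0,0,0],0.03],[[-0.0485,0.0005,0.0505],[0,0,0],0.03],[[-0.0565,0.0005,0.05],[0,0,0],0.03],[[-0.0565,0.0005,0.05],[0,0,0],0.03],[[-0.0565,0.0005,0.05],[0,0,0],0.03]]'; python3 rel.py '[inpack(-46,17,0,15,0,33),inpack(-49,17,0,15,0,33),inpack(-54,16.5,0,7,0,33),inpack(-55,16.5,0,3,0,33)]'
```

```text
time: 13.82
tool_pos: [476.0, -90.0, 221.2]
tcp_rot: [3.137, -0.259, 0.028]
contact_force: [-0.3, -0.5, -2.1]
grip_width: 45.8
[517.4, -89.3, 65.7, 1.6, 15.0] [-0.0002, 0.0004, 0.0019] [0.004, 0.003, 0.0]
[514.4, -89.4, 65.7, 1.6, 15.0] [-0.0031, 0.0004, 0.0012] [0.004, 0.003, 0.0]
[515.7, -89.4, 57.2, 1.6, 7.0] [0.0181, 0.0004, 0.0112] [0.004, -0.137, -0.0]
[517.4, -89.3, 52.9, 1.6, 3.0] [0.0295, 0.0004, 0.0177] [0.004, -0.207, -0.0]
```

```bash
python3 -m pendant '[[[-0.002,0.0005,0.0015],[0,0,0],0.03],[[-0.002,0.0005,0.0015],[0,0,0],0.03],[[0.009,0.0005,0.006],[0,-0.068,0],0.03],[[0.0185,0.0005,0.0112],[0,-0.137,0],0.03],[[0.0185,0.0005,0.0112],[0,-0.137,0],0.03],[[0.0185,0.0005,0.0112],[0,-0.137,0],0.03]]'; python3 rel.py '[inpack(-53,16.5,0,7,0,33),inpack(-55,16.5,0,3,0,33),inpack(-56.5,16,0,0,0,33)]'
```

```text
time: 14.32
tool_pos: [497.4, -89.8, 214.3]
tcp_rot: [3.138, -0.124, 0.029]
contact_force: [1.0, -0.3, -0.1]
grip_width: 45.9
[516.7, -89.3, 57.2, 1.6, 7.0] [0.0, 0.0001, -0.0007] [0.004, -0.001, 0.001]
[517.4, -89.3, 52.9, 1.6, 3.0] [0.0113, 0.0001, 0.004] [0.004, -0.071, 0.001]
[517.7, -89.3, 49.0, 1.6, 0.0] [0.0194, 0.0001, 0.0087] [0.004, -0.124, 0.001]
```

```bash
python3 -m pendant '[[[0.0055,0,0.002],[0,-0.035,0],0.03],[[0.011,0,0.004],[0,-0.071,0],0.03],[[0.011,0,0.004],[0,-0.071,0],0.03],[[0.011,0,0.004],[0,-0.071,0],0.03]]'; python3 -m pendant '[[[0.004,0,0.002],[0,-0.026,0],0.03],[[0.008,0,0.0045],[0,-0.053,0],0.03],[[0.008,0,0.0045],[0,-0.053,0],0.03],[[0.008,0,0.0045],[0,-0.053,0],0.03]]';python3 rel.py '[inpack(-56.5,16,0,0,0,33)]'
```

```text
time: 14.65
tool_pos: [507.8, -89.4, 211.5]
tcp_rot: [3.138, -0.052, 0.028]
contact_force: [-0.2, 0.7, -2.2]
grip_width: 45.7
time: 14.98
tool_pos: [516.2, -89.4, 208.0]
tcp_rot: [3.138, 0.001, 0.028]
contact_force: [0.2, 0.9, 2.4]
grip_width: 45.8
[517.7, -89.3, 49.0, 1.6, 0.0] [0.0015, -0.0, 0.0] [0.004, 0.001, -0.0]
```

```bash
python3 -m pendant '[[[0,0,0],[0,0,0],0.058],[[0,0,0],[0,0,0],0.058],[[0,0,0],[0,0,0],0.058],[[0,0,0],[0,0,0],0.058],[[0,0,-0.03],[0,0,0],0.058],[[0,0,-0.06],[0,0,0],0.06],[[0,0.03,-0.1],[0,0,0],0.0918],[[0,0.07,-0.1],[0,0,0],0.0918],[[0,0.11,-0.1],[0,0,0],0.0918],[[0,0.15,-0.1],[0,0,0],0.0918]]'; python3 -c "
from meas import *
for n,roi in(('top',(300,155,170,130)),('scene',(205,115,135,125))):
    c=snap(n,'b_'+n+'.png')
    for k in labels(c,roi): print(n,desc(c,k,34),'z50',desc(c,k,50))
"; python3 rel.py '[(562,-277.5,170,11.5)]'
```

```text
time: 15.82
tool_pos: [520.8, -239.8, 309.5]
tcp_rot: [3.136, 0.001, 0.029]
contact_force: [0.0, -0.4, -0.2]
grip_width: 82.4
top [ 376.9 -334.6   40.2   24.4  -27.3] z50 [ 377.1 -330.9   39.6   24.   -27.3]
top [ 419.  -430.6   65.9   38.3  -20.9] z50 [ 418.6 -425.4   64.9   37.7  -20.9]
top [ 482.7 -163.    33.1   22.6  -44.3] z50 [ 481.3 -161.9   32.6   22.2  -44.3]
top [523.5 -89.1  64.7  29.3   0.8] z50 [521.5 -89.1  63.7  28.8   0.8]
top [ 567.1 -426.8   46.5   20.3  -34.5] z50 [ 564.4 -421.7   45.8   20.   -34.5]
top [ 583.2 -462.5   63.9   17.4  -15.6] z50 [ 580.3 -456.8   62.9   17.1  -15.6]
top [ 613.6 -349.3  135.8   45.7   56.8] z50 [ 610.3 -345.4  133.7   45.    56.8]
scene [ 691.  -175.    92.4   49.3  -44.5] z50 [ 694.8 -166.7   91.    48.5  -44.5]
scene [ 575.7 -272.7   45.8   33.2   12.6] z50 [ 581.3 -263.    45.1   32.7   12.6]
scene [ 588.1 -450.6   61.1   33.7  -20.2] z50 [ 593.5 -438.    60.1   33.1  -20.2]
[562.0, -277.5, 170.0, 11.5] [0.0407, 0.0347, -0.0205] [0.007, 0.002, -0.179]
```

Pack 1 is seated: its label centre in the top view matches the expected position. Now pack C.

```bash
python3 -m pendant '[[[0.02,0.02,-0.02],[0,0,-0.1],0.0918],[[0.04,0.035,-0.02],[0,0,-0.18],0.0918],[[0.04,0.035,-0.02],[0,0,-0.18],0.0918],[[0.04,0.035,-0.02],[0,0,-0.18],0.0918],[[0.04,0.035,-0.02],[0,0,-0.18],0.0918]]';  python3 rel.py '[(561.8,-276.2,33,11.6)]'
```

```text
time: 16.33
tool_pos: [561.4, -271.4, 327.2]
tcp_rot: [3.14, 0.005, 0.207]
contact_force: [-0.4, 0.5, -0.2]
grip_width: 91.7
[561.8, -276.2, 33.0, 11.6] [0.0001, 0.0046, 0.1352] [0.001, 0.005, 0.004]
```

```bash
python3 -m pendant '[[[0,0.0045,0.04],[0,0.005,0],0.0918],[[0,0.0045,0.08],[0,0.005,0],0.075],[[0,0.0045,0.11],[0,0.005,0],0.07],[[0,0.0045,0.135],[0,0.005,0],0.07],[[0,0.0045,0.135],[0,0.005,0],0.07],[[0,0.0045,0.135],[0,0.005,0],0.06]]'; python3 -m pendant '[[[0,0,0],[0,0,0],0.03],[[0,0,0],[0,0,0],0.03],[[0,0,0],[0,0,0],0.03],[[0,0,0],[0,0,0],0.03],[[0,0,0],[0,0,0],0.03],[[0,0,0],[0,0,0],0.03],[[0,0,0],[0,0,0],0.03],[[0,0,0],[0,0,0],0.03]]'; python3 -m pendant '[[[0,0,-0.02],[0,0,0],0.03],[[0,0,-0.06],[0,0,0],0.03],[[0,0,-0.1],[0,0,0],0.03],[[0,0,-0.1],[0,0,0],0.03],[[0,0,-0.1],[0,0,0],0.03]]'; python3 rel.py '[(*dock(50,-38,133),1.6,0),(*dock(50,-38,133),1.6,15),inpack(-30,40,1,15,0,33)]'
```

```text
time: 16.83
tool_pos: [561.8, -276.2, 192.3]
tcp_rot: [3.141, 0.001, 0.207]
contact_force: [0.4, -0.2, 1.5]
grip_width: 67.2
time: 17.5
tool_pos: [562.8, -277.2, 195.2]
tcp_rot: [3.137, -0.004, 0.207]
contact_force: [-0.2, 1.7, 6.8]
grip_width: 45.7
time: 17.92
tool_pos: [562.6, -277.2, 296.4]
tcp_rot: [3.134, -0.006, 0.207]
contact_force: [0.5, 0.9, -3.4]
grip_width: 45.9
[557.0, -12.2, 133.0, 1.6, 0.0] [0.0491, -0.2605, 0.0026] [0.007, -0.007, 0.179]
[557.0, -12.2, 133.0, 1.6, 15.0] [0.0086, -0.2679, 0.0078] [-0.016, 0.254, 0.179]
[531.3, -12.9, 88.7, 1.6, 15.0] [-0.017, -0.2728, 0.0519] [-0.016, 0.254, 0.179]
```

```bash
python3 -m pendant '[[[0.01,-0.03,0],[0,0,0.05],0.03],[[0.02,-0.07,0],[0,0,0.1],0.03],[[0.03,-0.11,0],[0,0,0.179],0.03],[[0.04,-0.15,0],[0,0,0.179],0.03],[[0.049,-0.19,0],[0,0,0.179],0.03],[[0.049,-0.23,0],[0,0,0.179],0.03],[[0.04,-0.26,0],[-0.005,0.086,0.179],0.03],[[0.022,-0.264,0.004],[-0.01,0.17,0.179],0.03],[[0.009,-0.268,0.008],[-0.016,0.254,0.179],0.03],[[0.009,-0.268,0.008],[-0.016,0.254,0.179],0.03]]';  python3 -m pendant '[[[0,0,0],[0,0,0],0.03],[[0,0,0],[0,0,0],0.03]]'; python3 rel.py '[inpack(-30,40,1,15,0,36),inpack(-30,21,1,15,0,36),inpack(-46,18,1,15,0,36),inpack(-48,17,1,15,0,36)]'
```

```text
time: 18.75
tool_pos: [512.0, -11.5, 281.8]
tcp_rot: [-3.136, -0.251, 0.028]
contact_force: [-0.9, -0.1, -3.3]
grip_width: 45.4
time: 18.92
tool_pos: [516.6, -13.3, 284.2]
tcp_rot: [-3.138, -0.254, 0.027]
contact_force: [0.3, 0.4, -1.9]
grip_width: 45.5
[530.5, -12.9, 91.6, 1.6, 15.0] [-0.0362, 0.0001, 0.0309] [-0.004, 0.008, -0.001]
[530.5, -12.9, 72.6, 1.6, 15.0] [-0.041, 0.0002, 0.0493] [-0.004, 0.008, -0.001]
[514.5, -13.4, 69.6, 1.6, 15.0] [-0.0572, 0.0002, 0.0482] [-0.004, 0.008, -0.001]
[512.5, -13.4, 68.6, 1.6, 15.0] [-0.0594, 0.0002, 0.0487] [-0.004, 0.008, -0.001]
```

```bash
python3 -m pendant '[[[-0.036,0,0.031],[0,0.008,0],0.03],[[-0.036,0,0.031],[0,0.008,0],0.03],[[-0.041,0,0.0493],[0,0.008,0],0.03],[[-0.041,0,0.0493],[0,0.008,0],0.03],[[-0.049,0,0.0488],[0,0.008,0],0.03],[[-0.0572,0,0.0482],[0,0.008,0],0.03],[[-0.0594,0,0.0487],[0,0.008,0],0.03],[[-0.0594,0,0.0487],[0,0.008,0],0.03],[[-0.0594,0,0.0487],[0,0.008,0],0.03]]'; python3 rel.py '[inpack(-50.5,16.5,1,11,0,36),inpack(-53,16.5,1,7,0,36),inpack(-55,16.5,1,3,0,36),inpack(-56.5,16,1,0,0,36)]'
```

```text
time: 19.67
tool_pos: [470.9, -14.5, 223.2]
tcp_rot: [-3.139, -0.266, 0.028]
contact_force: [0.7, -6.5, -4.0]
grip_width: 45.5
[513.5, -13.4, 64.2, 1.6, 11.0] [0.0111, 0.0001, 0.006] [-0.003, -0.074, 0.0]
[514.2, -13.4, 60.2, 1.6, 7.0] [0.0217, 0.0001, 0.0113] [-0.003, -0.144, 0.0]
[515.1, -13.4, 55.9, 1.6, 3.0] [0.0324, 0.0001, 0.0177] [-0.003, -0.214, 0.0]
[515.6, -13.3, 52.0, 1.6, 0.0] [0.0399, 0.0002, 0.0235] [-0.003, -0.266, 0.001]
```

```bash
python3 -m pendant '[[[0.005,0.0007,0.003],[0,-0.035,0],0.03],[[0.0111,0.0007,0.006],[0,-0.074,0],0.03],[[0.0165,0.0007,0.0085],[0,-0.11,0],0.03],[[0.0217,0.0007,0.0113],[0,-0.144,0],0.03],[[0.0217,0.0007,0.0113],[0,-0.144,0],0.03],[[0.0217,0.0007,0.0113],[0,-0.144,0],0.03]]'; python3 rel.py '[inpack(-55,16.5,1,3,0,36),inpack(-56.5,16,1,0,0,36)]'
```

```text
time: 20.17
tool_pos: [495.1, -14.2, 217.7]
tcp_rot: [-3.139, -0.123, 0.028]
contact_force: [2.9, -4.9, -1.0]
grip_width: 45.7
[515.1, -13.4, 55.9, 1.6, 3.0] [0.0112, -0.0002, 0.0045] [-0.003, -0.071, 0.001]
[515.6, -13.3, 52.0, 1.6, 0.0] [0.0195, -0.0002, 0.0092] [-0.003, -0.123, 0.001]
```

```bash
python3 -m pendant '[[[0.0055,0.0005,0.002],[0,-0.035,0],0.03],[[0.011,0.0005,0.0045],[0,-0.071,0],0.03],[[0.011,0.0005,0.0045],[0,-0.071,0],0.03],[[0.011,0.0005,0.0045],[0,-0.071,0],0.03]]'; python3 -m pendant '[[[0.004,0,0.002],[0,-0.026,0],0.03],[[0.008,0,0.0045],[0,-0.052,0],0.03],[[0.008,0,0.0045],[0,-0.052,0],0.03],[[0.008,0,0.0045],[0,-0.052,0],0.03]]';python3 rel.py '[inpack(-56.5,16,1,0,0,36)]'
```

```text
time: 20.5
tool_pos: [506.5, -14.0, 214.3]
tcp_rot: [-3.138, -0.053, 0.028]
contact_force: [5.9, -0.6, -0.5]
grip_width: 45.9
time: 20.83
tool_pos: [514.9, -13.7, 211.0]
tcp_rot: [-3.138, -0.002, 0.028]
contact_force: [4.9, 0.7, 4.5]
grip_width: 45.6
[515.6, -13.3, 52.0, 1.6, 0.0] [0.0007, -0.0003, -0.0] [-0.004, -0.002, 0.0]
```

```bash
python3 -m pendant '[[[0,0,0],[0,0,0],0.057],[[0,0,0],[0,0,0],0.057],[[0,0,0],[0,0,0],0.057],[[0,0,0],[0,0,0],0.057],[[0,0,-0.03],[0,0,0],0.057],[[0,0,-0.06],[0,0,0],0.06],[[0,0,-0.1],[0,0,0],0.0918],[[0,0,-0.1],[0,0,0],0.0918]]'; cat > chk.py <<'E'
from meas import *
for n,roi in(('top',(240,155,230,130)),('scene',(205,115,160,135))):
    c=snap(n,'b_'+n+'.png')
    for k in labels(c,roi):
        d=desc(c,k,34)
        if abs(d[2]-62)<5 and abs(d[3]-34)<6: print(n,d,'z50',desc(c,k,50))
E
python3 chk.py; python3 rel.py '[(414.2,-428.7,150,-20.5)]'
```

```text
time: 21.5
tool_pos: [516.0, -14.4, 315.9]
tcp_rot: [-3.14, -0.008, 0.029]
contact_force: [2.1, -0.5, 1.2]
grip_width: 69.1
top [ 419.1 -430.2   63.7   36.8  -21.2] z50 [ 418.7 -425.    62.8   36.2  -21.2]
top [ 587.1 -452.4   63.5   36.3  -21.2] z50 [ 584.2 -446.9   62.6   35.8  -21.2]
scene [516.  -96.1  63.1  34.2   0.6] z50 [522.6 -89.1  62.1  33.6   0.6]
scene [ 588.1 -450.6   61.1   33.7  -20.6] z50 [ 593.5 -438.    60.1   33.2  -20.6]
scene [ 419.6 -428.1   62.2   32.8  -20. ] z50 [ 427.7 -415.9   61.3   32.3  -20. ]
[414.2, -428.7, 150.0, -20.5] [-0.1121, 0.4115, 0.0004] [-0.003, 0.001, 0.386]
```

```bash
python3 -m pendant '[[[-0.112,0.4115,0],[0,0,0.386],0.0918],[[-0.112,0.4115,0],[0,0,0.386],0.0918],[[-0.112,0.4115,0],[0,0,0.386],0.0918],[[-0.112,0.4115,0],[0,0,0.386],0.0918],[[-0.112,0.4115,0],[0,0,0.386],0.0918],[[-0.112,0.4115,0],[0,0,0.386],0.0918],[[-0.112,0.4115,0],[0,0,0.386],0.0918],[[-0.112,0.4115,0],[0,0,0.386],0.0918],[[-0.112,0.4115,0],[0,0,0.386],0.0918],[[-0.112,0.4115,0],[0,0,0.386],0.0918]]';python3 -m pendant '[[[0,0,0],[0,0,0],0.0918],[[0,0,0],[0,0,0],0.0918]]';  python3 chk.py; python3 rel.py '[(414.2,-428.7,31,-20.5)]'
```

```text
time: 22.43
tool_pos: [415.3, -420.7, 306.2]
tcp_rot: [-3.137, 0.008, -0.358]
contact_force: [0.6, 0.3, 0.2]
grip_width: 91.6
time: 22.6
tool_pos: [415.2, -420.7, 305.9]
tcp_rot: [-3.137, 0.008, -0.361]
contact_force: [1.0, 0.8, -1.1]
grip_width: 91.3
top [521.  -13.3  62.   35.    1.4] z50 [519.  -14.4  61.1  34.4   1.4]
top [523.5 -90.5  64.7  37.8   0.9] z50 [521.5 -90.5  63.7  37.3   0.9]
scene [514.  -18.   63.   32.8   3.9] z50 [520.6 -12.3  62.   32.3   3.9]
scene [516.6 -96.   62.7  34.2   4. ] z50 [523.2 -89.   61.8  33.6   4. ]
scene [ 587.8 -451.2   61.1   32.4  -20.5] z50 [ 593.3 -438.6   60.1   31.9  -20.5]
[414.2, -428.7, 31.0, -20.5] [0.0024, 0.011, 0.1166] [-0.005, 0.007, -0.0]
```

```bash
python3 -m pendant '[[[0,0,0],[0,0,0],0.0918]]'; python3 rel.py '[(414.2,-428.7,31,-20.5)]'
```

```text
time: 22.78
tool_pos: [416.9, -417.7, 307.4]
tcp_rot: [-3.138, 0.006, -0.356]
contact_force: [-0.0, 0.6, -0.1]
grip_width: 91.8
[414.2, -428.7, 31.0, -20.5] [0.002, 0.0117, 0.1174] [-0.004, 0.006, 0.002]
```

Just settling. Go down and grasp.

```bash
python3 -m pendant '[[[0.002,0.0115,0],[0,0,0],0.0918],[[0.002,0.0115,0.04],[0,0.006,0],0.075],[[0.002,0.0115,0.08],[0,0.006,0],0.07],[[0.002,0.0115,0.117],[0,0.006,0],0.07],[[0.002,0.0115,0.117],[0,0.006,0],0.07],[[0.002,0.0115,0.117],[0,0.006,0],0.07]]'; python3 -m pendant '[[[0,0,0],[0,0,0],0.03],[[0,0,0],[0,0,0],0.03],[[0,0,0],[0,0,0],0.03],[[0,0,0],[0,0,0],0.03],[[0,0,0],[0,0,0],0.03],[[0,0,0],[0,0,0],0.03],[[0,0,0],[0,0,0],0.03],[[0,0,0],[0,0,0],0.03]]'; python3 -m pendant '[[[0,0,-0.02],[0,0,0],0.03],[[0,0,-0.06],[0,0,0],0.03],[[0,0,-0.1],[0,0,0],0.03],[[0,0,-0.1],[0,0,0],0.03],[[0,0,-0.1],[0,0,0],0.03]]'; python3 rel.py '[(*dock(50,38,133),1.6,0),(*dock(50,38,133),1.6,15)]'
```

```text
time: 23.28
tool_pos: [414.1, -429.6, 190.2]
tcp_rot: [-3.137, 0.002, -0.357]
contact_force: [0.8, -0.5, 1.1]
grip_width: 70.3
time: 23.95
tool_pos: [414.6, -430.3, 193.3]
tcp_rot: [-3.14, -0.004, -0.358]
contact_force: [0.5, 2.6, 8.1]
grip_width: 45.9
time: 24.37
tool_pos: [414.1, -430.7, 294.2]
tcp_rot: [3.141, -0.007, -0.358]
contact_force: [-0.2, -0.3, -3.5]
grip_width: 45.7
[554.9, 63.8, 133.0, 1.6, 0.0] [-0.0412, -0.5125, 0.0015] [0.002, -0.006, -0.385]
[554.9, 63.8, 133.0, 1.6, 15.0] [-0.0793, -0.4971, 0.0066] [0.053, 0.252, -0.383]
```

```bash
python3 -m pendant '[[[-0.002,-0.03,0],[0,0,-0.05],0.03],[[-0.005,-0.07,0],[0,0,-0.1],0.03],[[-0.009,-0.11,0],[0,0,-0.15],0.03],[[-0.012,-0.15,0],[0,0,-0.2],0.03],[[-0.015,-0.19,0],[0,0,-0.25],0.03],[[-0.018,-0.23,0],[0,0,-0.3],0.03],[[-0.022,-0.27,0],[0,0,-0.34],0.03],[[-0.025,-0.31,0],[0,0,-0.385],0.03],[[-0.028,-0.35,0],[0,0,-0.385],0.03],[[-0.03,-0.38,0],[0,0,-0.385],0.03]]';  python3 -m pendant '[[[0,0,0],[0,0,0],0.03],[[0,0,0],[0,0,0],0.03]]'; python3 rel.py '[(*dock(50,38,133),1.6,0),(*dock(50,38,133),1.6,15)]'
```

```text
time: 25.2
tool_pos: [518.3, -60.9, 290.6]
tcp_rot: [-3.138, 0.001, 0.029]
contact_force: [0.5, 0.0, -2.8]
grip_width: 45.5
time: 25.37
tool_pos: [518.4, -62.1, 290.6]
tcp_rot: [-3.139, 0.001, 0.031]
contact_force: [-0.7, -0.5, -2.9]
grip_width: 45.9
[554.9, 63.8, 133.0, 1.6, 0.0] [0.0404, -0.1247, -0.0011] [-0.002, 0.001, 0.003]
[554.9, 63.8, 133.0, 1.6, 15.0] [-0.0007, -0.1248, 0.0043] [-0.003, 0.263, 0.003]
```

```bash
python3 -m pendant '[[[0.015,-0.03,0],[0,0,0],0.03],[[0.03,-0.06,0],[0,0.05,0],0.03],[[0.025,-0.09,0],[0,0.12,0],0.03],[[0.01,-0.115,0.002],[0,0.19,0],0.03],[[-0.001,-0.125,0.004],[0,0.263,0],0.03],[[-0.001,-0.125,0.004],[0,0.263,0],0.03],[[-0.001,-0.125,0.004],[0,0.263,0],0.03],[[-0.001,-0.125,0.004],[0,0.263,0],0.03]]'; python3 rel.py '[inpack(-30,40,2,15,0,34),inpack(-30,21,2,15,0,34),inpack(-46,18,2,15,0,34),inpack(-48,17,2,15,0,34)]'
```

```text
time: 26.03
tool_pos: [514.9, 59.8, 288.3]
tcp_rot: [-3.14, -0.264, 0.026]
contact_force: [-0.2, 0.0, -2.7]
grip_width: 45.5
[528.9, 63.1, 89.7, 1.6, 15.0] [-0.0378, -0.0028, 0.0364] [-0.001, -0.002, -0.002]
[528.9, 63.1, 70.7, 1.6, 15.0] [-0.0428, -0.0028, 0.0547] [-0.001, -0.002, -0.002]
[512.9, 62.6, 67.7, 1.6, 15.0] [-0.059, -0.0028, 0.0535] [-0.001, -0.002, -0.002]
[510.9, 62.6, 66.7, 1.6, 15.0] [-0.0612, -0.0027, 0.0539] [-0.001, -0.002, -0.002]
```

```bash
python3 -m pendant '[[[-0.038,-0.0022,0.036],[0,0,0],0.03],[[-0.038,-0.0022,0.036],[0,0,0],0.03],[[-0.038,-0.0022,0.036],[0,0,0],0.03]]';  python3 rel.py '[inpack(-30,40,2,15,0,34),inpack(-30,21,2,15,0,34),inpack(-46,18,2,15,0,34),inpack(-48,17,2,15,0,34)]'
```

```text
time: 26.28
tool_pos: [485.6, 61.4, 241.0]
tcp_rot: [-3.14, -0.257, 0.025]
contact_force: [-0.6, 0.2, -3.4]
grip_width: 45.9
[528.9, 63.1, 89.7, 1.6, 15.0] [0.0027, -0.0005, -0.0016] [-0.001, 0.005, -0.003]
[528.9, 63.1, 70.7, 1.6, 15.0] [-0.0021, -0.0004, 0.0168] [-0.001, 0.005, -0.003]
[512.9, 62.6, 67.7, 1.6, 15.0] [-0.0184, -0.0004, 0.0156] [-0.001, 0.005, -0.003]
[510.9, 62.6, 66.7, 1.6, 15.0] [-0.0206, -0.0004, 0.0161] [-0.001, 0.005, -0.003]
```

```bash
python3 -m pendant '[[[-0.002,0,0.01],[0,0.005,-0.003],0.03],[[-0.002,0,0.0168],[0,0.005,-0.003],0.03],[[-0.01,0,0.016],[0,0.005,-0.003],0.03],[[-0.0184,0,0.0156],[0,0.005,-0.003],0.03],[[-0.0206,0,0.0161],[0,0.005,-0.003],0.03],[[-0.0206,0,0.0161],[0,0.005,-0.003],0.03],[[-0.0206,0,0.0161],[0,0.005,-0.003],0.03]]'; python3 rel.py '[inpack(-50.5,16.5,2,11,0,34),inpack(-53,16.5,2,7,0,34),inpack(-55,16.5,2,3,0,34),inpack(-56.5,16,2,0,0,34)]'
```

```text
time: 26.87
tool_pos: [471.2, 62.0, 223.1]
tcp_rot: [-3.141, -0.27, 0.03]
contact_force: [-1.5, -2.4, -2.6]
grip_width: 46.2
[511.8, 62.6, 62.3, 1.6, 11.0] [0.0086, 0.0006, 0.0073] [-0.001, -0.078, 0.002]
[512.3, 62.6, 58.2, 1.6, 7.0] [0.0191, 0.0006, 0.0126] [-0.001, -0.148, 0.003]
[513.1, 62.6, 53.9, 1.6, 3.0] [0.0296, 0.0006, 0.019] [-0.001, -0.218, 0.003]
[513.4, 62.6, 50.0, 1.6, 0.0] [0.037, 0.0007, 0.0249] [-0.001, -0.27, 0.003]
```

```bash
python3 -m pendant '[[[0.0045,0.0006,0.004],[0,-0.039,0],0.03],[[0.009,0.0006,0.0073],[0,-0.078,0],0.03],[[0.014,0.001,0.01],[0,-0.113,0],0.03],[[0.0193,0.001,0.0126],[0,-0.148,0],0.03],[[0.0193,0.001,0.0126],[0,-0.148,0],0.03],[[0.0193,0.001,0.0126],[0,-0.148,0],0.03]]'; python3 rel.py '[inpack(-55,16.5,2,3,0,34),inpack(-56.5,16,2,0,0,34)]'
```

```text
time: 27.37
tool_pos: [493.8, 61.9, 216.0]
tcp_rot: [-3.141, -0.124, 0.03]
contact_force: [0.8, -0.2, -2.8]
grip_width: 45.4
[513.1, 62.6, 53.9, 1.6, 3.0] [0.0104, -0.0001, 0.0047] [-0.001, -0.072, 0.002]
[513.4, 62.6, 50.0, 1.6, 0.0] [0.0186, -0.0001, 0.0094] [-0.001, -0.124, 0.002]
```

```bash
python3 -m pendant '[[[0.0055,0,0.0022],[0,-0.036,0],0.03],[[0.0107,0,0.0047],[0,-0.072,0],0.03],[[0.0107,0,0.0047],[0,-0.072,0],0.03],[[0.0107,0,0.0047],[0,-0.072,0],0.03]]'; python3 -m pendant '[[[0.004,0,0.002],[0,-0.026,0],0.03],[[0.008,0,0.0047],[0,-0.052,0],0.03],[[0.008,0,0.0047],[0,-0.052,0],0.03],[[0.008,0,0.0047],[0,-0.052,0],0.03]]';python3 rel.py '[inpack(-56.5,16,2,0,0,34)]'
```

```text
time: 27.7
tool_pos: [505.0, 62.2, 212.8]
tcp_rot: [-3.141, -0.054, 0.03]
contact_force: [4.1, 0.1, -2.7]
grip_width: 45.5
time: 28.03
tool_pos: [513.3, 62.4, 209.2]
tcp_rot: [-3.141, -0.003, 0.03]
contact_force: [3.4, 0.7, 2.1]
grip_width: 46.0
[513.4, 62.6, 50.0, 1.6, 0.0] [0.0002, -0.0002, 0.0002] [-0.001, -0.003, 0.002]
```

```bash
python3 -m pendant '[[[0,0,0],[0,0,0],0.057],[[0,0,0],[0,0,0],0.057],[[0,0,0],[0,0,0],0.057],[[0,0,0],[0,0,0],0.057],[[0,0,-0.03],[0,0,0],0.057],[[0,0,-0.06],[0,0,0],0.06],[[0,0,-0.1],[0,0,0],0.0918],[[0,0,-0.1],[0,0,0],0.0918]]'; python3 chk.py; python3 rel.py '[(582.2,-450.3,150,-20.8)]'
```

```text
time: 28.7
tool_pos: [514.5, 62.4, 314.6]
tcp_rot: [-3.141, -0.01, 0.03]
contact_force: [1.3, 0.0, 0.6]
grip_width: 69.1
top [520.9 -11.9  61.7  32.    1.2] z50 [518.9 -13.   60.8  31.5   1.2]
top [523.5 -90.6  64.7  32.2   0.8] z50 [521.5 -90.5  63.7  31.7   0.8]
top [ 587.2 -452.2   63.5   35.9  -21.2] z50 [ 584.2 -446.7   62.6   35.4  -21.2]
scene [513.8 -18.1  62.7  34.3   0.9] z50 [520.4 -12.3  61.7  33.8   0.9]
scene [516.1 -96.2  63.1  34.4   1. ] z50 [522.7 -89.2  62.1  33.8   1. ]
scene [ 588.1 -450.6   61.1   33.7  -20.2] z50 [ 593.5 -438.    60.1   33.1  -20.2]
[582.2, -450.3, 150.0, -20.8] [0.0536, 0.5145, 0.0002] [-0.001, -0.002, 0.393]
```

```bash
python3 -m pendant '[[[0.054,0.5145,0],[0,0,0.393],0.0918],[[0.054,0.5145,0],[0,0,0.393],0.0918],[[0.054,0.5145,0],[0,0,0.393],0.0918],[[0.054,0.5145,0],[0,0,0.393],0.0918],[[0.054,0.5145,0],[0,0,0.393],0.0918],[[0.054,0.5145,0],[0,0,0.393],0.0918],[[0.054,0.5145,0],[0,0,0.393],0.0918],[[0.054,0.5145,0],[0,0,0.393],0.0918],[[0.054,0.5145,0],[0,0,0.393],0.0918],[[0.054,0.5145,0],[0,0,0.393],0.0918]]';python3 -m pendant '[[[0,0,0],[0,0,0],0.0918],[[0,0,0],[0,0,0],0.0918]]';  python3 chk.py; python3 rel.py '[(582.2,-450.3,120,-20.8)]'
```

```text
time: 29.63
tool_pos: [568.5, -352.4, 305.3]
tcp_rot: [-3.14, 0.005, -0.363]
contact_force: [1.3, -0.6, -0.6]
grip_width: 92.0
time: 29.8
tool_pos: [568.1, -352.6, 304.6]
tcp_rot: [-3.14, 0.006, -0.366]
contact_force: [-0.2, 0.4, -0.4]
grip_width: 91.8
top [521.  -13.3  62.   35.    1.4] z50 [519.  -14.4  61.1  34.4   1.4]
top [518.5  65.4  64.9  35.    1.6] z50 [516.6  63.1  63.9  34.5   1.6]
top [523.5 -89.1  64.7  35.1   0.8] z50 [521.5 -89.1  63.7  34.6   0.8]
scene [513.9 -18.4  62.8  34.4   1.6] z50 [520.5 -12.6  61.8  33.8   1.6]
scene [516.2 -96.3  63.   34.7   1.6] z50 [522.8 -89.3  62.   34.1   1.6]
scene [ 588.3 -451.4   60.1   32.4  -20.5] z50 [ 593.7 -438.8   59.1   31.9  -20.5]
[582.2, -450.3, 120.0, -20.8] [0.0485, 0.0892, 0.0263] [-0.002, 0.005, 0.0]
```

```bash
python3 -m pendant '[[[0.016,0.03,0],[0,0,0],0.0918],[[0.032,0.06,0.01],[0,0,0],0.0918],[[0.0485,0.089,0.026],[0,0,0],0.07],[[0.0485,0.089,0.026],[0,0.005,0],0.07],[[0.0485,0.089,0.026],[0,0.005,0],0.07],[[0.0485,0.089,0.026],[0,0.005,0],0.07]]';  python3 rel.py '[(582.2,-450.3,31,-20.8)]'
```

```text
time: 30.4
tool_pos: [583.2, -449.2, 281.2]
tcp_rot: [-3.14, -0.002, -0.361]
contact_force: [-0.2, 0.7, 0.4]
grip_width: 71.5
[582.2, -450.3, 31.0, -20.8] [-0.0007, 0.0015, 0.0912] [-0.001, -0.002, 0.002]
```

```bash
python3 -m pendant '[[[-0.0007,0.0015,0.03],[0,0,0],0.07],[[-0.0007,0.0015,0.06],[0,0,0],0.07],[[-0.0007,0.0015,0.091],[0,0,0],0.07],[[-0.0007,0.0015,0.091],[0,0,0],0.07],[[-0.0007,0.0015,0.091],[0,0,0],0.07]]'; python3 -m pendant '[[[0,0,0],[0,0,0],0.03],[[0,0,0],[0,0,0],0.03],[[0,0,0],[0,0,0],0.03],[[0,0,0],[0,0,0],0.03],[[0,0,0],[0,0,0],0.03],[[0,0,0],[0,0,0],0.03],[[0,0,0],[0,0,0],0.03],[[0,0,0],[0,0,0],0.03]]'; python3 -m pendant '[[[0,0,-0.02],[0,0,0],0.03],[[0,0,-0.06],[0,0,0],0.03],[[0,0,-0.1],[0,0,0],0.03],[[0,0,-0.1],[0,0,0],0.03],[[0,0,-0.1],[0,0,0],0.03]]'; python3 rel.py '[(*dock(50,114,133),1.6,0)]'
```

```text
time: 30.82
tool_pos: [582.2, -450.2, 190.5]
tcp_rot: [-3.14, -0.001, -0.361]
contact_force: [0.2, -1.0, 0.8]
grip_width: 69.7
time: 31.48
tool_pos: [582.3, -452.1, 192.6]
tcp_rot: [-3.142, -0.006, -0.363]
contact_force: [-0.1, 3.2, 6.2]
grip_width: 46.0
time: 31.9
tool_pos: [581.7, -452.5, 294.2]
tcp_rot: [3.139, -0.009, -0.363]
contact_force: [0.7, 0.6, -3.1]
grip_width: 46.0
[552.8, 139.8, 133.0, 1.6, 0.0] [-0.2373, -0.5435, -0.0013] [0.004, -0.008, -0.391]
```

```bash
python3 -m pendant '[[[-0.012,-0.027,0],[0,0,-0.05],0.03],[[-0.028,-0.064,0],[0,0,-0.1],0.03],[[-0.044,-0.1,0],[0,0,-0.15],0.03],[[-0.06,-0.137,0],[0,0,-0.2],0.03],[[-0.076,-0.174,0],[0,0,-0.25],0.03],[[-0.092,-0.21,0],[0,0,-0.3],0.03],[[-0.108,-0.247,0],[0,0,-0.34],0.03],[[-0.124,-0.284,0],[0,0,-0.391],0.03],[[-0.14,-0.32,0],[0,0,-0.391],0.03],[[-0.155,-0.355,0],[0,0,-0.391],0.03]]';  python3 -m pendant '[[[0,0,0],[0,0,0],0.03],[[0,0,0],[0,0,0],0.03]]'; python3 rel.py '[(*dock(50,114,133),1.6,0),(*dock(50,114,133),1.6,15)]'
```

```text
time: 32.73
tool_pos: [561.3, -63.1, 288.3]
tcp_rot: [-3.142, 0.001, 0.028]
contact_force: [2.0, 0.2, -3.7]
grip_width: 45.8
time: 32.9
tool_pos: [561.9, -63.0, 288.6]
tcp_rot: [3.141, 0.0, 0.032]
contact_force: [0.4, -1.4, -3.0]
grip_width: 45.5
[552.8, 139.8, 133.0, 1.6, 0.0] [-0.0025, -0.2029, -0.0034] [0.0, 0.0, 0.004]
[552.8, 139.8, 133.0, 1.6, 15.0] [-0.0437, -0.2031, 0.002] [-0.0, 0.262, 0.004]
```

```bash
python3 -m pendant '[[[0,-0.03,0],[0,0,0.004],0.03],[[0,-0.065,0],[0,0,0.004],0.03],[[0,-0.1,0],[0,0,0.004],0.03],[[-0.005,-0.135,0],[0,0.05,0.004],0.03],[[-0.02,-0.17,0],[0,0.12,0.004],0.03],[[-0.03,-0.19,0],[0,0.19,0.004],0.03],[[-0.044,-0.2028,0.002],[0,0.262,0.004],0.03],[[-0.044,-0.2028,0.002],[0,0.262,0.004],0.03],[[-0.044,-0.2028,0.002],[0,0.262,0.004],0.03],[[-0.044,-0.2028,0.002],[0,0.262,0.004],0.03]]'; python3 rel.py '[inpack(-30,40,3,15,0,33.6)]'
```

```text
time: 33.73
tool_pos: [513.6, 135.1, 287.5]
tcp_rot: [3.14, -0.263, 0.023]
contact_force: [0.3, 0.8, -3.4]
grip_width: 45.4
[526.9, 139.0, 89.3, 1.6, 15.0] [-0.0384, -0.0035, 0.0359] [0.002, -0.002, -0.004]
```

```bash
python3 -m pendant '[[[-0.038,-0.003,0.036],[0,0,-0.004],0.03],[[-0.038,-0.003,0.036],[0,0,-0.004],0.03],[[-0.038,-0.003,0.036],[0,0,-0.004],0.03]]';  python3 rel.py '[inpack(-30,21,3,15,0,33.6),inpack(-46,18,3,15,0,33.6),inpack(-48,17,3,15,0,33.6)]'
```

```text
time: 33.98
tool_pos: [484.3, 137.1, 240.2]
tcp_rot: [3.139, -0.257, 0.027]
contact_force: [-0.5, 0.0, -3.3]
grip_width: 46.1
[526.9, 139.0, 70.3, 1.6, 15.0] [-0.0027, -0.0007, 0.0162] [0.003, 0.005, -0.001]
[510.9, 138.6, 67.3, 1.6, 15.0] [-0.0189, -0.0007, 0.015] [0.003, 0.005, -0.001]
[508.9, 138.5, 66.3, 1.6, 15.0] [-0.0211, -0.0007, 0.0155] [0.003, 0.005, -0.001]
```

```bash
python3 -m pendant '[[[-0.0027,-0.0003,0.01],[0,0.005,0],0.03],[[-0.0027,-0.0003,0.0162],[0,0.005,0],0.03],[[-0.01,-0.0003,0.0155],[0,0.005,0],0.03],[[-0.0189,-0.0003,0.015],[0,0.005,0],0.03],[[-0.0211,-0.0003,0.0155],[0,0.005,0],0.03],[[-0.0211,-0.0003,0.0155],[0,0.005,0],0.03],[[-0.0211,-0.0003,0.0155],[0,0.005,0],0.03]]'; python3 rel.py '[inpack(-50.5,16.5,3,11,0,33.6),inpack(-53,16.5,3,7,0,33.6)]'
```

```text
time: 34.57
tool_pos: [469.1, 138.3, 223.0]
tcp_rot: [3.14, -0.27, 0.029]
contact_force: [0.0, -1.6, -2.3]
grip_width: 46.4
[509.7, 138.5, 61.9, 1.6, 11.0] [0.0085, 0.0009, 0.0076] [0.002, -0.078, 0.001]
[510.2, 138.6, 57.8, 1.6, 7.0] [0.019, 0.0009, 0.013] [0.002, -0.148, 0.001]
```

```bash
python3 -m pendant '[[[0.0045,0.0009,0.004],[0,-0.039,0],0.03],[[0.009,0.001,0.0076],[0,-0.078,0],0.03],[[0.014,0.001,0.01],[0,-0.113,0],0.03],[[0.0192,0.001,0.013],[0,-0.148,0],0.03],[[0.0192,0.001,0.013],[0,-0.148,0],0.03],[[0.0192,0.001,0.013],[0,-0.148,0],0.03]]'; python3 rel.py '[inpack(-55,16.5,3,3,0,33.6),inpack(-56.5,16,3,0,0,33.6)]'
```

```text
time: 35.07
tool_pos: [491.7, 138.1, 215.5]
tcp_rot: [3.14, -0.124, 0.028]
contact_force: [0.8, 0.1, -3.5]
grip_width: 45.6
[511.0, 138.6, 53.5, 1.6, 3.0] [0.0105, 0.0, 0.0046] [0.001, -0.072, 0.0]
[511.3, 138.6, 49.6, 1.6, 0.0] [0.0186, 0.0, 0.0093] [0.001, -0.124, 0.0]
```

```bash
python3 -m pendant '[[[0.0055,0,0.0022],[0,-0.036,0],0.03],[[0.0107,0,0.0046],[0,-0.072,0],0.03],[[0.0107,0,0.0046],[0,-0.072,0],0.03],[[0.0107,0,0.0046],[0,-0.072,0],0.03]]'; python3 -m pendant '[[[0.004,0,0.002],[0,-0.026,0],0.03],[[0.008,0,0.0047],[0,-0.052,0],0.03],[[0.008,0,0.0047],[0,-0.052,0],0.03],[[0.008,0,0.0047],[0,-0.052,0],0.03]]';  python3 -m pendant '[[[0,0,0],[0,0,0],0.057],[[0,0,0],[0,0,0],0.057],[[0,0,0],[0,0,0],0.057],[[0,0,0],[0,0,0],0.057],[[0,0,-0.03],[0,0,0],0.057],[[0,0,-0.06],[0,0,0],0.03],[[0,0,-0.1],[0,0,0],0],[[0,0,-0.1],[0,0,0],0]]'; python3 rel.py '[(*dock(35,176,120),1.6,0)]'
```

```text
time: 35.4
tool_pos: [502.7, 138.4, 212.3]
tcp_rot: [3.14, -0.053, 0.028]
contact_force: [3.0, 0.2, -3.1]
grip_width: 45.5
time: 35.73
tool_pos: [511.0, 138.6, 208.5]
tcp_rot: [3.14, -0.002, 0.028]
contact_force: [3.9, 0.2, 0.4]
grip_width: 45.9
time: 36.4
tool_pos: [511.8, 139.0, 314.3]
tcp_rot: [3.141, -0.009, 0.028]
contact_force: [1.6, -0.2, 0.2]
grip_width: 41.6
[536.1, 201.3, 120.0, 1.6, 0.0] [0.0257, -0.0617, 0.0355] [0.001, -0.009, 0.0]
```

```bash
python3 -m pendant '[[[-0.02,-0.04,0],[0,0,0],0],[[-0.04,-0.08,0],[0,0,0],0],[[-0.06,-0.12,0],[0,0,0],0],[[-0.08,-0.16,0],[0,0,0],0],[[-0.08,-0.19,0],[0,0,0],0],[[-0.08,-0.19,0],[0,0,0],0]]'; python3 chk.py; python3 crop.py b_scene.png 240 120 200 150 c7.png; python3 crop.py b_top.png 205 155 200 130 c8.png
```

```text
time: 36.9
tool_pos: [422.6, 331.6, 307.6]
tcp_rot: [-3.141, 0.002, 0.034]
contact_force: [-0.3, -1.0, 0.3]
grip_width: 2.3
top [520.9 -11.8  61.9  32.2   1.2] z50 [519.  -12.9  61.   31.7   1.2]
top [519.7  64.1  61.8  32.2   1.7] z50 [517.7  61.8  60.8  31.7   1.7]
top [523.5 -90.6  64.7  32.2   0.8] z50 [521.5 -90.5  63.7  31.7   0.8]
scene [513.9 -18.4  62.8  34.4   1.6] z50 [520.5 -12.6  61.8  33.8   1.6]
scene [516.1 -96.2  63.1  34.4   1. ] z50 [522.7 -89.2  62.1  33.8   1. ]
4
4
```

View pics/c7.png

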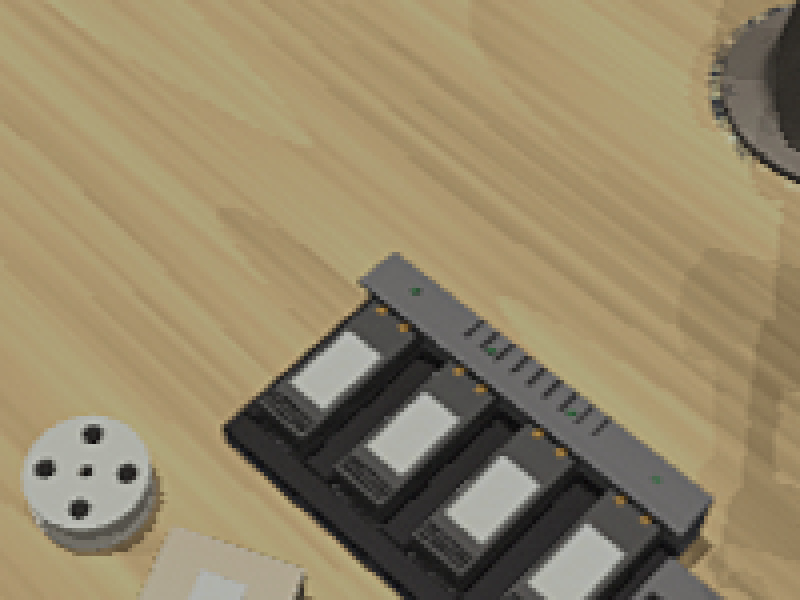

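View pics/c8.png

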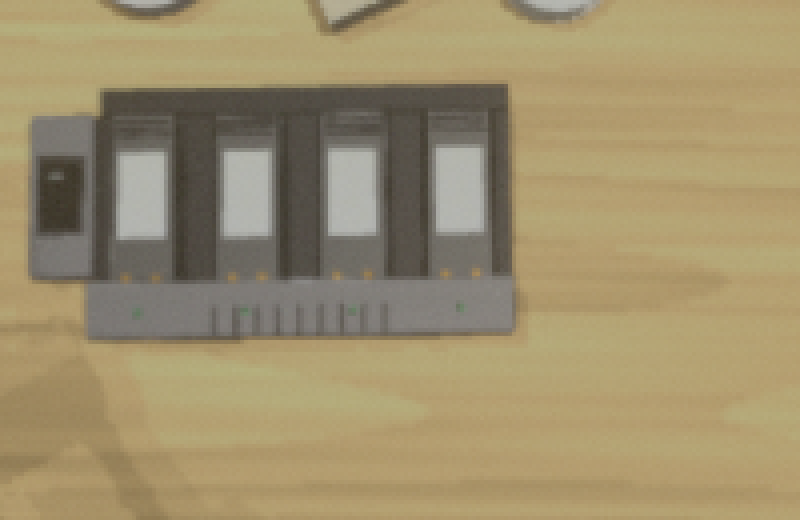

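All four packs are in their pockets, with contacts under the lip (crop top view x = 142, 247, 353, 460). The rocker is at (60,195) with its white mark up at (55,175). As insurance against a pack hanging on its chamfer, I'll press each ridged end lightly with closed fingers before touching the switch.

```bash
python3 rel.py '[(*dock(55,114,90),1.6,0),(*dock(55,114,67),1.6,0)]'
```

```text
[557.8, 139.9, 90.0, 1.6, 0.0] [0.1277, 0.1916, 0.0582] [0.002, 0.002, 0.004]
[557.8, 139.9, 67.0, 1.6, 0.0] [0.1277, 0.1915, 0.0812] [0.002, 0.002, 0.004]
```

```bash
python3 -m pendant '[[[0.02,0.03,0],[0,0,0],0],[[0.04,0.06,0],[0,0,0],0],[[0.06,0.09,0],[0,0,0],0],[[0.08,0.12,0.01],[0,0,0],0],[[0.1,0.15,0.03],[0,0,0],0],[[0.128,0.1915,0.058],[0,0,0],0],[[0.128,0.1915,0.058],[0,0,0],0],[[0.128,0.1915,0.07],[0,0,0],0],[[0.128,0.1915,0.081],[0,0,0],0],[[0.128,0.1915,0.081],[0,0,0],0]]'; python3 -m pendant '[[[0,0,0],[0,0,0],0],[[0,0,0],[0,0,0],0]]'; python3 rel.py '[(*dock(55,38,67),1.6,0)]'
```

```text
time: 37.83
tool_pos: [558.9, 136.5, 228.2]
tcp_rot: [3.138, 0.0, 0.027]
contact_force: [-0.8, -7.1, 10.9]
grip_width: 0.3
time: 38.0
tool_pos: [558.8, 136.9, 228.3]
tcp_rot: [3.138, -0.0, 0.028]
contact_force: [-0.8, -8.3, 11.5]
grip_width: 0.6
[559.9, 63.9, 67.0, 1.6, 0.0] [-0.0009, 0.073, 0.0025] [0.004, -0.0, 0.0]
```

```bash
python3 -m pendant '[[[0,0,-0.02],[0,0,0],0],[[0,0.038,-0.025],[0,0,0],0],[[0,0.074,-0.02],[0,0,0],0],[[0,0.074,-0.02],[0,0,0],0],[[0,0.074,-0.01],[0,0,0],0],[[0,0.074,0],[0,0,0],0],[[0,0.074,0],[0,0,0],0],[[0,0.074,0],[0,0,0],0]]'; python3 -m pendant '[[[0,0,-0.02],[0,0,0],0],[[0,0.038,-0.025],[0,0,0],0],[[0,0.076,-0.02],[0,0,0],0],[[0,0.076,-0.02],[0,0,0],0],[[0,0.076,-0.01],[0,0,0],0],[[0,0.076,0],[0,0,0],0],[[0,0.076,0],[0,0,0],0],[[0,0.076,0],[0,0,0],0]]'; python3 -m pendant '[[[0,0,-0.02],[0,0,0],0],[[0,0.038,-0.025],[0,0,0],0],[[0,0.076,-0.02],[0,0,0],0],[[0,0.076,-0.02],[0,0,0],0],[[0,0.076,-0.01],[0,0,0],0],[[0,0.076,0],[0,0,0],0],[[0,0.076,0],[0,0,0],0],[[0,0.076,0],[0,0,0],0]]'; python3 -m pendant '[[[0,0,-0.02],[0,0,0],0],[[0,0,-0.05],[0,0,0],0],[[0,0,-0.08],[0,0,0],0],[[0,0,-0.08],[0,0,0],0],[[0,0,-0.08],[0,0,0],0]]'; python3 rel.py '[(*dock(34,176,110),1.6,0),(*dock(34,176,85),1.6,0)]'
```

```text
time: 38.67
tool_pos: [560.6, 64.7, 228.2]
tcp_rot: [3.138, 0.001, 0.03]
contact_force: [-6.0, -6.0, 20.8]
grip_width: 0.2
time: 39.33
tool_pos: [562.7, -10.3, 228.1]
tcp_rot: [3.139, 0.001, 0.031]
contact_force: [-6.1, -4.8, 24.0]
grip_width: 0.8
time: 40.0
tool_pos: [564.9, -85.7, 228.1]
tcp_rot: [3.139, 0.002, 0.031]
contact_force: [-7.6, -2.4, 23.0]
grip_width: 0.6
time: 40.42
tool_pos: [565.5, -85.2, 306.8]
tcp_rot: [3.14, 0.001, 0.031]
contact_force: [-0.1, 0.0, -1.5]
grip_width: 0.5
[535.1, 201.3, 110.0, 1.6, 0.0] [-0.0215, -0.2874, 0.0374] [0.002, 0.001, 0.003]
[535.1, 201.3, 85.0, 1.6, 0.0] [-0.0215, -0.2874, 0.0624] [0.002, 0.001, 0.003]
```

All tips stopped at 50.1 to 50.3 mm, so every pack is flat. Now the switch.

```bash
python3 -m pendant '[[[-0.003,-0.035,0],[0,0,0],0],[[-0.006,-0.075,0],[0,0,0],0],[[-0.009,-0.115,0],[0,0,0],0],[[-0.012,-0.155,0],[0,0,0],0],[[-0.015,-0.195,0],[0,0,0],0],[[-0.018,-0.235,0.01],[0,0,0],0],[[-0.0215,-0.27,0.02],[0,0,0],0],[[-0.0215,-0.287,0.037],[0,0,0],0],[[-0.0215,-0.287,0.05],[0,0,0],0],[[-0.0215,-0.287,0.05],[0,0,0],0]]'; python3 -m pendant '[[[0,0,0],[0,0,0],0],[[0,0,0],[0,0,0],0]]';python3 rel.py '[(*dock(34,176,85),1.6,0),(*dock(34,176,65),1.6,0),(*dock(34,176,63),1.6,0)]'
```

```text
time: 41.25
tool_pos: [533.0, 201.1, 251.3]
tcp_rot: [3.138, 0.011, 0.032]
contact_force: [-0.9, -0.0, -0.4]
grip_width: 0.3
time: 41.42
tool_pos: [535.3, 198.9, 255.9]
tcp_rot: [3.14, 0.003, 0.028]
contact_force: [-0.0, 0.4, 1.0]
grip_width: 0.2
[535.1, 201.3, 85.0, 1.6, 0.0] [-0.0001, -0.0024, 0.0119] [0.002, 0.003, 0.0]
[535.1, 201.3, 65.0, 1.6, 0.0] [-0.0001, -0.0025, 0.0319] [0.002, 0.003, 0.0]
[535.1, 201.3, 63.0, 1.6, 0.0] [-0.0001, -0.0025, 0.0339] [0.002, 0.003, 0.0]
```

```bash
python3 -m pendant '[[[0,-0.0025,0.01],[0,0,0],0],[[0,-0.0025,0.018],[0,0,0],0],[[0,-0.0025,0.024],[0,0,0],0],[[0,-0.0025,0.029],[0,0,0],0],[[0,-0.0025,0.032],[0,0,0],0],[[0,-0.0025,0.034],[0,0,0],0],[[0,-0.0025,0.034],[0,0,0],0],[[0,-0.0025,0.034],[0,0,0],0]]'
```

```text
time: 42.08
tool_pos: [537.4, 201.0, 225.4]
tcp_rot: [3.141, -0.006, 0.028]
contact_force: [3.2, -0.9, 16.5]
grip_width: 0.3
```

Tip at 47 mm with 16 N, so the rocker is on its stop. I'll retreat, check the switch, and measure the cover.

```bash
python3 -m pendant '[[[0,0,-0.03],[0,0,0],0],[[0,0,-0.07],[0,0,0],0],[[0,0.02,-0.1],[0,0,0],0.045],[[0,0.06,-0.1],[0,0,0],0.045],[[0,0.1,-0.1],[0,0,0],0.045],[[0,0.14,-0.1],[0,0,0],0.045],[[0,0.18,-0.1],[0,0,0],0.045],[[0,0.2,-0.1],[0,0,0],0.045]]'; python3 cov.py; python3 chk.py; python3 crop.py b_scene.png 360 240 80 60 c9.png; python3 rel.py '[(430.4,420,150,91.7)]'
```

```text
time: 42.75
tool_pos: [540.9, -2.4, 322.6]
tcp_rot: [3.139, 0.002, 0.025]
contact_force: [0.4, -1.1, -0.6]
grip_width: 35.9
top cover [430.  403.6 324.2 130.7 -88.8] (95, 209, 110, 46) 4428.5
top bar [427.  412.7 110.9  11.4 -89. ] (123, 230, 39, 5) 114.0
scene cover [431.6 419.1 296.  130.9 -88.3] (426, 262, 131, 118) 6015.0
scene bar [438.  418.5 108.6  25.4 -87.9] (470, 297, 43, 36) 401.5
scene bar [514.9 419.6 282.   12.5 -88.3] (424, 296, 106, 86) 65.0
top [523.5 -90.5  58.9  32.1   0.7] z50 [521.5 -90.5  58.   31.6   0.7]
10
[430.4, 420.0, 150.0, 91.7] [-0.0996, -0.4217, 0.0133] [-0.001, 0.003, -1.574]
```

View pics/c9.png

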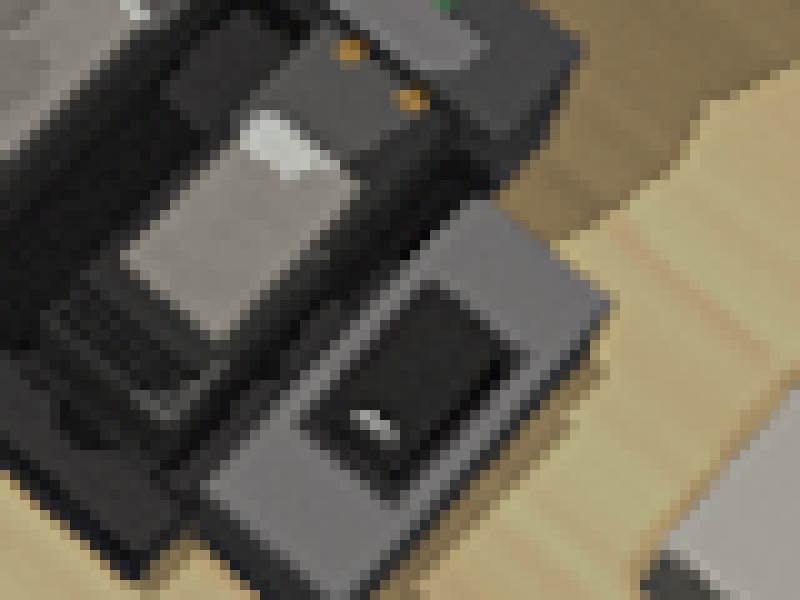

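The rocker's white-mark end (crop (375,425)) is now down flush with the pod. I'll fetch the cover and return it to exactly where it was gripped on the dock.

```bash
python3 -m pendant '[[[-0.1,-0.42,0.013],[0,0,-1.574],0.045],[[-0.1,-0.42,0.013],[0,0,-1.574],0.045],[[-0.1,-0.42,0.013],[0,0,-1.574],0.045],[[-0.1,-0.42,0.013],[0,0,-1.574],0.045],[[-0.1,-0.42,0.013],[0,0,-1.574],0.045],[[-0.1,-0.42,0.013],[0,0,-1.574],0.045],[[-0.1,-0.42,0.013],[0,0,-1.574],0.045],[[-0.1,-0.42,0.013],[0,0,-1.574],0.045],[[-0.1,-0.42,0.013],[0,0,-1.574],0.045],[[-0.1,-0.42,0.013],[0,0,-1.574],0.045]]';python3 -m pendant '[[[0,0,0],[0,0,0],0.045],[[0,0,0],[0,0,0],0.045]]';  python3 rel.py '[(430.4,420.1,100,91.7)]'
```

```text
time: 43.78
tool_pos: [431.0, 407.1, 309.6]
tcp_rot: [-3.14, 0.002, 1.287]
contact_force: [-0.1, -0.2, 0.3]
grip_width: 45.2
time: 43.95
tool_pos: [430.8, 407.0, 309.2]
tcp_rot: [-3.14, 0.002, 1.284]
contact_force: [-0.1, 0.1, 0.0]
grip_width: 44.7
[430.4, 420.1, 100.0, 91.7] [0.0125, -0.004, 0.0502] [-0.002, 0.002, -0.316]
```

```bash
python3 -m pendant '[[[0.0125,-0.004,0.02],[0,0,-0.11],0.045],[[0.0125,-0.004,0.04],[0,0,-0.22],0.045],[[0.0125,-0.004,0.05],[0,0,-0.316],0.045],[[0.0125,-0.004,0.05],[0,0,-0.316],0.045],[[0.0125,-0.004,0.05],[0,0,-0.316],0.045],[[0.0125,-0.004,0.05],[0,0,-0.316],0.045],[[0.0125,-0.004,0.05],[0,0,-0.316],0.045]]'; python3 rel.py '[(430.4,420.1,59,91.7)]'
```

```text
time: 44.53
tool_pos: [433.4, 416.8, 261.0]
tcp_rot: [-3.141, 0.0, 1.592]
contact_force: [-0.5, 0.9, 0.3]
grip_width: 44.9
[430.4, 420.1, 59.0, 91.7] [0.0034, -0.0029, 0.043] [-0.0, 0.0, -0.009]
```

```bash
python3 -m pendant '[[[0.0034,-0.0029,0.02],[0,0,-0.009],0.045],[[0.0034,-0.0029,0.043],[0,0,-0.009],0.045],[[0.0034,-0.0029,0.043],[0,0,-0.009],0.045],[[0.0034,-0.0029,0.043],[0,0,-0.009],0.045]]'; python3 -m pendant '[[[0,0,0],[0,0,0],0],[[0,0,0],[0,0,0],0],[[0,0,0],[0,0,0],0],[[0,0,0],[0,0,0],0],[[0,0,0],[0,0,0],0],[[0,0,0],[0,0,0],0],[[0,0,0],[0,0,0],0],[[0,0,0],[0,0,0],0]]'; python3 -m pendant '[[[0,0,-0.02],[0,0,0],0],[[0,0,-0.06],[0,0,0],0],[[0,0,-0.1],[0,0,0],0],[[0,0,-0.12],[0,0,0],0],[[0,0,-0.12],[0,0,0],0]]'; python3 rel.py '[(531,26.9,170,91.7),(531,26.9,110,91.7)]'
```

```text
time: 44.87
tool_pos: [430.2, 420.1, 217.3]
tcp_rot: [-3.14, 0.001, 1.602]
contact_force: [-0.5, -0.2, -0.6]
grip_width: 45.2
time: 45.53
tool_pos: [430.1, 420.1, 217.2]
tcp_rot: [-3.14, 0.001, 1.603]
contact_force: [-0.7, -0.3, 2.8]
grip_width: 15.7
time: 45.95
tool_pos: [430.8, 420.9, 341.8]
tcp_rot: [3.136, -0.004, 1.603]
contact_force: [1.5, 1.2, -3.4]
grip_width: 16.2
[531.0, 26.9, 170.0, 91.7] [-0.3971, 0.0873, 0.0118] [0.005, -0.004, 0.003]
[531.0, 26.9, 110.0, 91.7] [-0.3973, 0.087, 0.0718] [0.005, -0.004, 0.003]
```

```bash
python3 -m pendant '[[[-0.03,0.007,0],[0,0,0],0],[[-0.07,0.015,0],[0,0,0],0],[[-0.11,0.024,0],[0,0,0],0],[[-0.15,0.033,0],[0,0,0],0],[[-0.19,0.042,0],[0,0,0],0],[[-0.23,0.051,0],[0,0,0],0],[[-0.27,0.06,0],[0,0,0],0],[[-0.31,0.068,0],[0,0,0],0],[[-0.35,0.077,0],[0,0,0],0],[[-0.38,0.084,0],[0,0,0],0]]';  python3 -m pendant '[[[-0.017,0.003,0],[0,0,0.002],0],[[-0.017,0.003,0],[0,0,0.002],0],[[-0.017,0.003,0.03],[0,0,0.002],0],[[-0.017,0.003,0.06],[0,0,0.002],0],[[-0.017,0.003,0.06],[0,0,0.002],0],[[-0.017,0.003,0.06],[0,0,0.002],0]]'; python3 rel.py '[(531,26.5,90,91.6),(531,26.5,83.5,91.6)]'
```

```text
time: 46.78
tool_pos: [526.2, 40.3, 335.1]
tcp_rot: [-3.136, 0.002, 1.602]
contact_force: [1.1, 0.4, -3.3]
grip_width: 15.9
time: 47.28
tool_pos: [528.9, 26.8, 275.2]
tcp_rot: [-3.133, 0.001, 1.602]
contact_force: [0.1, 0.0, -3.0]
grip_width: 15.6
[531.0, 26.5, 90.0, 91.6] [-0.0003, 0.0023, 0.0262] [-0.008, 0.001, 0.003]
[531.0, 26.5, 83.5, 91.6] [-0.0003, 0.0023, 0.0327] [-0.008, 0.001, 0.003]
```

```bash
python3 -m pendant '[[[0,0.0023,0.012],[-0.008,0,0.003],0],[[0,0.0023,0.026],[-0.008,0,0.003],0],[[0,0.0023,0.026],[-0.008,0,0.003],0],[[0,0.0023,0.026],[-0.008,0,0.003],0]]'; python3 rel.py '[(531,26.5,83.5,91.6)]'
```

```text
time: 47.62
tool_pos: [532.3, 26.6, 252.1]
tcp_rot: [3.136, 0.001, 1.599]
contact_force: [-0.4, -0.1, -3.1]
grip_width: 15.9
[531.0, 26.5, 83.5, 91.6] [-0.0001, -0.0013, 0.0096] [0.006, 0.001, 0.0]
```

```bash
python3 -m pendant '[[[0,-0.001,0.005],[0.003,0,0],0],[[0,-0.001,0.0095],[0.003,0,0],0],[[0,-0.001,0.0095],[0.003,0,0],0],[[0,-0.001,0.0095],[0.003,0,0],0]]'; python3 rel.py '[(531,26.5,83,91.6)]'
```

```text
time: 47.95
tool_pos: [531.4, 26.3, 242.2]
tcp_rot: [3.138, 0.002, 1.598]
contact_force: [0.5, -0.4, -1.8]
grip_width: 15.5
[531.0, 26.5, 83.0, 91.6] [0.0003, -0.0004, 0.0002] [0.004, 0.002, -0.001]
```

On the deck (z 242.2 as predicted, load partly taken). Release and retreat.

```bash
python3 -m pendant '[[[0,0,0.0005],[0,0,0],0],[[0,0,0.0005],[0,0,0],0.045],[[0,0,0.0005],[0,0,0],0.045],[[0,0,0.0005],[0,0,0],0.045],[[0,0,0.0005],[0,0,0],0.045],[[0,0,0.0005],[0,0,0],0.045],[[0,0,-0.03],[0,0,0],0.045],[[0,0,-0.07],[0,0,0],0.045],[[0,0,-0.1],[0,0,0],0.045],[[0,0,-0.1],[0,0,0],0.045]]'; python3 -m pendant '[[[0.03,0,0],[0,0,0],0.045],[[0.07,-0.01,0],[0,0,0],0.045],[[0.11,-0.02,0],[0,0,0],0.045],[[0.15,-0.03,0],[0,0,0],0.045],[[0.19,-0.05,0],[0,0,0],0.045],[[0.23,-0.07,0],[0,0,0],0.045],[[0.27,-0.09,0],[0,0,0],0.045],[[0.3,-0.1,0],[0,0,0],0.045],[[0.3,-0.1,0],[0,0,0],0.045],[[0.3,-0.1,0],[0,0,0],0.045]]'; python3 dock.py; python3 -c "
from h import *
snap('scene','z1.png')
snap('top','z2.png')"; python3 crop.py z1.png 270 160 200 150 cz1.png;python3 crop.py z2.png 200 155 160 120 cz2.png
```

```text
time: 48.78
tool_pos: [532.2, 26.3, 348.0]
tcp_rot: [3.127, 0.003, 1.598]
contact_force: [1.2, 0.1, -0.3]
grip_width: 45.0
time: 49.62
tool_pos: [421.5, 325.2, 340.6]
tcp_rot: [3.139, 0.002, 1.603]
contact_force: [-0.1, 0.4, -0.8]
grip_width: 44.8
top cover [507.5  42.9 343.2 177.1 -89.2] (213, 175, 121, 63) 6182.5
top hood [459.4 -29.2 144.   11.3 -89.2] (272, 221, 52, 5) 123.0
top hood [450.1 102.9 307.4 128.6  59.1] (213, 184, 95, 56) 1199.5
scene cover [693.8 127.   98.2  36.1 -44.3] (315, 295, 40, 15) 182.5
scene cover [715.4  -4.4  97.2  90.4  26. ] (285, 252, 31, 43) 877.0
scene cover [525.7  25.8 304.1 143.7 -88.5] (297, 189, 109, 99) 4294.0
scene bar [ 5.360e+02  2.075e+02  5.480e+01  3.170e+01 -4.000e-01] (390, 268, 22, 22) 224.5
scene bar [538.   29.8 112.8  23.2 -88.3] (335, 220, 31, 31) 261.0
scene bar [536.   68.7 330.7 186.5 -87.7] (296, 193, 123, 112) 617.5
scene hood [526.5 204.2 115.8  45.8   2. ] (380, 260, 41, 40) 687.5
scene hood [438.1  23.5 301.9  38.1 -88.3] (330, 183, 88, 71) 1041.0
4
5
```

View pics/cz1.png

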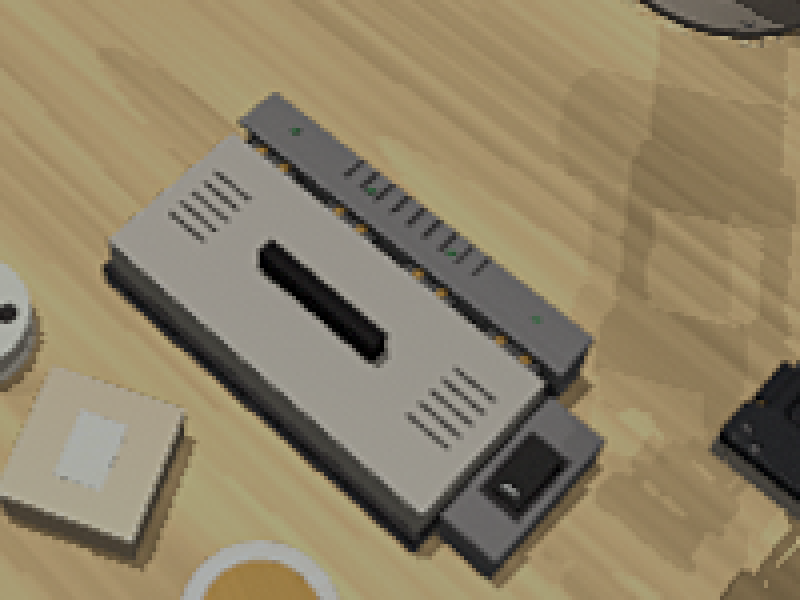

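View pics/cz2.png

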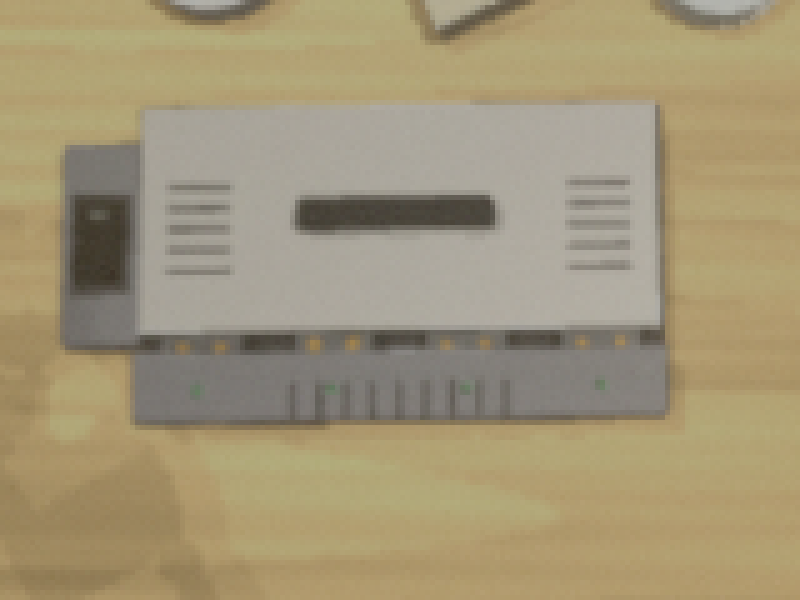

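The cover lies level over the pockets with its axes along the dock's, and four contact pairs show between cover and lip. The rocker's outline numbers look much like before, so I'll compare its pixels before and after.

```bash
python3 -c "
import cv2,numpy as np
fs=['scene0','a5','b_scene','z1']
ims=[cv2.imread('pics/%s.png'%f)[258:300,378:424] for f in fs]
for f,i in zip(fs,ims):
    g=cv2.cvtColor(i,cv2.COLOR_BGR2GRAY)[10:34,10:36].astype(int)
    y,x=np.where((g>70)&(np.add.outer(np.arange(24),np.arange(26))>-1)); print(f); print(g[6:22:1,2:22:1])
cv2.imwrite('pics/cmp.png',np.hstack([cv2.resize(i,None,fx=8,fy=8,interpolation=0) for i in (ims[0],ims[3])]))
" | grep -E 'scene0|z1' ; python3 -c "
from h import *
c=snap('scene')
a=np.radians(1.6)
# predicted image of the bar-mark end edge (hinge x=15,z=42; face ~13 mm up at off) for off and on
for th,n in((0,'off'),(.5,'on')):
    # face point at off: dock x 32,z 55 -> rotate about hinge by th (+x end down)
    v=np.array([17.,13.]); r=np.array([v[0]*np.cos(th)+v[1]*np.sin(th),-v[0]*np.sin(th)+v[1]*np.cos(th)])
    x,z=15+r[0],42+r[1]; print(n,x,z,proj(c,[[506+x*np.cos(a)-176*np.sin(a),24.4+x*np.sin(a)+176*np.cos(a),z]]))"
```

```text
scene0
z1
off 32.0 55.0 [[397.5404568 280.7652821]]
on 36.15143555399098 45.25833914830339 [[396.02510636 283.19928089]]
```

View pics/cmp.png

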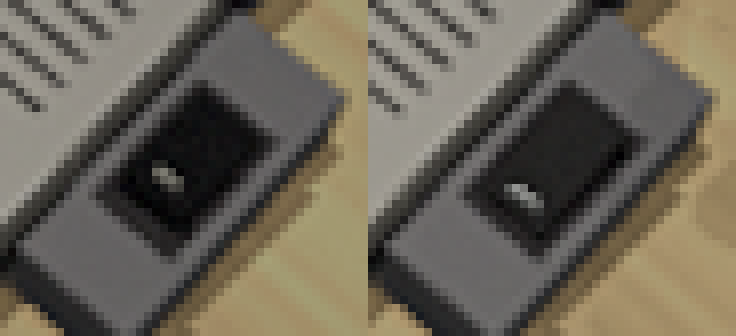

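The mark moved by about (-1.6, +1.6) px, against (-1.5, +2.4) px predicted for a full throw, and the rocker face is brighter. So the switch is on. Handing in.

```bash
python3 -c "
from plant import *
o=get_obs(); print(o['time'],o['contact_force'])
print(close_job())"
```

```text
49.8667 [-0.18409095  0.090854    0.47335014]
the job is handed in; nothing more can be done
None
```

The job is handed in at about 50 s of robot time; handing in gives no verdict, so what follows is from my own checks.

- **Cover off:** I lifted it off and stood it upright on the bench to the left of the dock. The first lift came up empty because the fingers had not finished closing; the second held.
- **Packs:** all four went tilted under the lip and were rocked down flat, one per pocket. I then pressed each ridged end lightly. The fingertips stopped at 50.1–50.3 mm, which matches a seated pack's 50 mm top.
- **Switch:** the rocker reached its stop at about 16 N. Its white mark moved (-1.6, +1.6) px against (-1.5, +2.4) px predicted for a full throw. The outline of the rocker alone looked almost unchanged, so I relied on the mark and the force.
- **Cover back:** it lies level on the deck over the pockets, released, with the contacts of all four packs visible between cover and lip. The grip point went back to within about 1 mm of where I first gripped it.
- **Other checks:** the arm was clear, reading about 0.5 N. I never went near the film tin, spool or film box, and they looked unmoved in the pictures, but I did not measure their positions. The two cameras disagreed by 2–3 mm in x, so I used a value between them.

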